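# Load the negative carrier into the film scanner

## Robot

A 6-joint arm with a two-finger parallel gripper is mounted at the origin on a cart in front of the work surface, level with it; the furniture and walls round the work are solid. World frame = base frame: x ahead of the robot, y to its left, z up, the work surface at z = 0. Lengths are in mm, angles in rad, forces in N, time in s.
With the tool pointing down it reaches from about 350 to 975 mm from the base axis. Payload 7.1 kg.
Tool frame: the origin (TCP) lies between the finger pads; the fingertips stand 8 mm ahead of it and the grasp point (between the pads) lies 11 mm behind it; x points along the fingers, y is the direction in which the jaws open and shut, and the axes are right-handed (so a half turn about x gives the same grasp; the last joint's range is limited). The gripper opens to 88 mm and grips with 3 to 60 N. Pads are 20 mm wide; open, the fingers measure 115 mm over their backs; the gripper's body (75 mm by 178 mm) begins 61 mm behind the grasp point.
Start: joints at [1.255, 0.423, 1.63, -0, 1.089, -0.019], TCP at [182.757, 597.666, 209.475] pointing down, gripper open.
Joint ranges: [-3, 3], [-0.9, 2.11], [0.09, 2.58], [-1.31, 4.45], [0.11, 2.69], [-2.54, 2.54]. Speed limits (rad/s): [2.39, 2.39, 3.01, 3.14, 3.14, 3.14].

## Interface

Orientations are given as a rotation vector (axis times angle).
In Python, from workcell import ctrl gives the robot as it stands.
- The arm moves only by the tool apply_moves, never from a script. Its argument "increments" is a list of rows, each an object with "gripper": the opening in per cent of the stroke, from 0 (shut) to 100 (fully open); "delta_pos": the shift along the tool's x, y, z in cm, a list of three; "dr": the turn, a rotation vector about the tool's x, y, z in rad, a list of three. In form: [{"gripper": gripper, "delta_pos": [dx, dy, dz], "dr": [ax, ay, az]}, ...]. A call has exactly 5 rows; each row shifts and turns the commanded pose from where the row before left it, along the tool's axes as they then stand; what a row does not reach is not made up. A row lasts 1/12 s, in which the tool goes at most 41.7 mm and 7.16 degrees, less where a joint would pass 70% of its speed; a pose out of reach is approached as far as the arm can. A call with a gripper value outside its range is refused whole. The fingers move at their own pace and stop on an object; the grip force is fixed at half the most. Time passes only in rows, so rows that do not move let the fingers close, or fill a call up. It gives the time, the measured TCP pose, the force and the opening at its end, in the units of the state.
- ctrl.get_obs(): the state, without advancing time (a new reading comes with each control period).
- ctrl.get_image(name): name is "scene" or "top"; returns a dict with "img" (384x512x3 uint8, red, green, blue), "range_z" (384x512 float32, mm along the optical axis (not along the pixel's ray), 0 where there is no reading), "mtx" (3x3 intrinsics, pixels), "rvec" (rotation vector, rad) and "tvec" (3), from world to camera coordinates, as OpenCV has them. Camera axes: x right, y down, z forward; pixel columns grow to the right and rows downward; lengths in mm; the calibration is good to about 2 mm. A picture is of the moment at which its call begins.
- ctrl.close_job(): hands the job in, once; it reports no verdict.
The state is a dict: "t": time; "qpos": joint angles; "qvel": joint speeds; "joint_torque": joint torques, N m; "ee_pos": TCP position; "orientation": TCP orientation; "ft_force": force on the tool from outside, world axes, zero at the start; "moment": the same for the moment, N m; "width": finger opening in mm.
Only numpy, scipy, OpenCV 4.12 (cv2) and the standard library are available. Lean on these libraries where they do the work, as an engineer would, in place of code of your own. Each camera call takes 0.05 s, during which the arm holds its last target. There are 200 camera calls.

## Task

Push the negative carrier that lies on the scanner's feed ledge into the slot until it clicks fully home, pushing gently rather than ramming it, then swing the slot's door shut. Leave the loupe, the film can and the film clip beside the scanner where they are.

Things in the scene. Friction and masses are not known exactly. Their poses are not given: they have to be found in the camera images.
- scanner: film scanner, a low grey box on a black base, 125 mm deep (x), 190 wide (y), 76 high, fixed. Origin on the table under the slot's middle line; x points into the slot, y to the loader's left, z up. Front face at x = -62.5 mm. The black feed ledge before it is level with the slot floor (20 mm above the table), from the face to x = -190 mm, y = -76 to +75 mm.
- slot_mouth (a point): middle of the slot's mouth, on the slot floor at the front face, axes as the scanner's. The slot is 93 mm wide and 12 mm high; at the face its sides flare to 107 mm wide, narrowing to 93 within 12 mm.
- slot_home (a point): where the carrier's centre is when fully home (43 mm past the mouth, 25 mm above the table; the carrier's rear edge then still stands 7 mm out of the face). From 42 mm before home two sprung balls in the slot's sides resist, in the last 8 mm also a sprung ejector: together up to about 15 N of pushing. At home the balls click into the carrier's notches and hold it; a dead stop lies 1.2 mm further.
- carrier: the negative carrier, a black flat frame, 100 mm long (x), 90 wide (y), 10 thick, 0.11 to 0.2 kg, loose, lying flat on the feed ledge somewhat askew and off the slot's middle; amber film window in its middle. Origin: centre of its underside. +x points to its nose, the end with two clipped corners (16 x 8 mm), which goes in first. Smooth; too wide to grasp; pushed by its edges.
- carrier_centre (a point): centre of the negative carrier, half-way up its 10 mm; axes as the carrier's. A 9 mm notch in each side edge, 9.5 mm ahead of the centre, takes a catch ball in the slot. Pushed short of home, it is pushed back out by up to 8 mm when let go.
- door (a joint): angle of the slot's door, rad: 0 shut, 2.2 to 2.6 as found (swung out to the left). A black cupped panel 119 mm long, from 22 to 58 mm above the table, on an upright hinge left of the slot; it stays where it is left and takes under 1 N at its free end to swing. It passes 2 mm over the ledge and shuts only when the carrier is home.
- door_hinge (a point): the door's upright hinge axis, 40 mm above the table, 8 mm before the front face and 61 mm left of the slot's middle; its axes turn with the door: -y points along the door from the hinge to its free end, at door = 0 along the scanner's -y, and turning clockwise from above as the door opens.
- door_edge (a point): point on the door's outer side (the side to push to shut it), 100 mm from the hinge and 4 mm outward of its axis, 40 mm above the table; the point's -x axis points outward from that side. A small finger rib stands 4 mm out of this side, 108 to 115 mm from the hinge.
- loupe: magnifying loupe, 47 mm wide and 42 mm high, stands right of the ledge; origin under its middle
- film_can: small film can, 34 mm wide and 51 mm high, stands right of the scanner; origin under its middle
- film_clip: metal film clip, 63 x 20 x 11 mm, lies left of the scanner; origin under its middle

How it is judged:
By the outcome, as a careful person would: the job done as asked, in the order asked, and still so for the second after the job is handed in, with the robot touching nothing.
It also fails if it takes over 72 s, if anything falls off the work surface, if the arm or the gripper's body presses on something with over 40 N, if the wrist force passes 120 N, or if a joint passes its speed limit or range.

## Working session

There is one attempt and no reset: what is moved stays moved. The work goes in short steps, Python scripts to look and compute and a tool call to move; the robot and the scene stay as the last step left them, time stands still between calls to the robot, and variables do not carry over. Pictures are saved under pics/ and viewed, about 8 in all and at most 12, crops included, and the job is handed in when it is done.

Besides the shell and the picture viewer there is one more tool, called after "Emit:" by a JSON object that holds its "op" and its "data". apply_moves: Moves the arm, as the interface text tells. Its arguments: {"type":"object","properties":{"increments":{"type":"array","items":{"type":"object","properties":{"gripper":{"type":"number"},"delta_pos":{"type":"array","items":{"type":"number"}},"dr":{"type":"array","items":{"type":"number"}}}}}},"required":["increments"]}

```bash
mkdir -p pics
cat > h.py <<'E'
import numpy as np, cv2
from workcell import ctrl
from scipy.spatial.transform import Rotation as R
def cam(n):
    d=ctrl.get_image(n); d['R']=cv2.Rodrigues(np.array(d['rvec'],float))[0]; d['t']=np.array(d['tvec'],float).ravel(); return d
def cloud(d):
    z=d['range_z'].astype(float); v,u=np.mgrid[:384,:512]; K=np.array(d['mtx'])
    p=np.stack([(u-K[0,2])/K[0,0]*z,(v-K[1,2])/K[1,1]*z,z],-1)
    return (p-d['t'])@d['R']
def save(n,img,f=1): cv2.imwrite(f'pics/{n}.png',cv2.resize(img[:,:,::-1],None,fx=f,fy=f,interpolation=cv2.INTER_CUBIC))
def state():
    o=ctrl.get_obs(); r=R.from_rotvec(o['orientation']).as_matrix()
    print('t',o['t'],'pos',np.round(o['ee_pos'],1),'F',np.round(o['ft_force'],1),'w',o['width']); print(np.round(r,3)); return o,r
E
python3 - <<'E'
from h import *
state()
t=cam('top'); s=cam('scene')
np.savez('v0.npz',top=cloud(t),scene=cloud(s),ti=t['img'],si=s['img'],zt=t['range_z'],K=t['mtx'],Rt=t['R'],tt=t['t'],Ks=s['mtx'],Rs=s['R'],ts=s['t'])
save('top',t['img'],1.5); save('scene',s['img'],1.5)
print(-t['R'].T@t['t'],-s['R'].T@s['t'],t['mtx'])
E
```

```text
t 0.0 pos [182.6 597.1 208.7] F [0.  0.1 0.5] w 87.74561741625398
[[-0.     0.293  0.956]
 [-0.001  0.956 -0.293]
 [-1.    -0.001 -0.   ]]
[ 381.57924499 -191.32237286 1061.00732699] [198.78940377 473.6576031  459.03252633] [[496.80055818   0.         248.72099382]
 [  0.         496.80055818 196.73352076]
 [  0.           0.           1.        ]]
```

View pics/top.png

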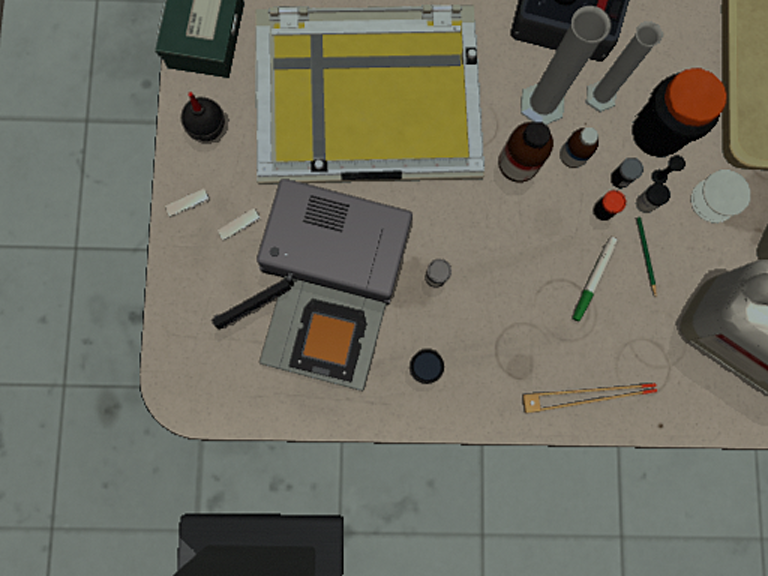

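View pics/scene.png

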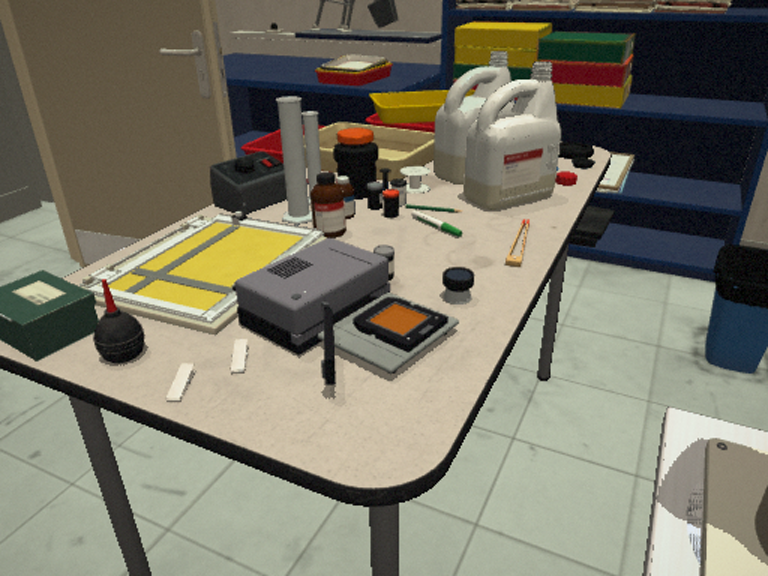

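The top view shows the scanner (centre ~335,240), the ledge with the carrier (~330,340) and its nose toward the slot (up), the door swung out to the left (215,322 to 290,283), and the loupe, can and two white clips clear. The scene view agrees. Next I fit rectangles to the depth data.

Run:
```python
from h import *
d=np.load('v0.npz'); P=d['top']; I=d['ti']
roi=np.zeros((384,512),bool); roi[115:265,135:300]=1
def fit(lo,hi,nm):
    m=roi&(P[...,2]>lo)&(P[...,2]<hi); n,l,st,_=cv2.connectedComponentsWithStats(m.astype(np.uint8))
    for i in range(1,n):
        if st[i,4]>60:
            q=P[l==i]; r=cv2.minAreaRect(q[:,:2].astype(np.float32)); print(nm,st[i],np.round(r[0],1),np.round(r[1],1),round(r[2],2),'z',np.median(q[:,2]).round(1)); print(np.round(cv2.boxPoints(r),1).tolist())
fit(68,90,'scanner');fit(25,36,'carrier');fit(14,25,'ledge');fit(48,66,'door')
save('crop',cv2.resize(I[115:265,130:305],None,fx=4.4,fy=4.0*1.1,interpolation=cv2.INTER_CUBIC)[:600],1)
```

```text
scanner [ 171  119  104   79 5458] [ 626.5 -163.5] [189.7 125.5] 76.47 z 74.5
[[543.2999877929688, -241.10000610351562], [665.4000244140625, -270.3999938964844], [709.7000122070312, -86.0], [587.7000122070312, -56.599998474121094]]
carrier [215 115  53   5 207] [ 726.8 -199.3] [ 11.5 112.6] 1.23 z 30.8
[[719.9000244140625, -143.10000610351562], [722.2999877929688, -255.6999969482422], [733.7999877929688, -255.39999389648438], [731.4000244140625, -142.8000030517578]]
carrier [ 192  199   52   55 1941] [ 490.8 -157.7] [ 89.9 100.3] 77.32 z 28.6
[[432.0, -190.5], [529.9000244140625, -212.60000610351562], [549.5999755859375, -124.9000015258789], [451.79998779296875, -102.9000015258789]]
ledge [171 115  58   7 220] [ 726.1 -108.8] [ 12.4 124.2] 2.4 z 17.4
[[717.2999877929688, -47.0], [722.5, -171.10000610351562], [734.9000244140625, -170.5], [729.7000122070312, -46.5]]
ledge [268 115  32   5 117] [ 735.1 -292.4] [ 9.  68.8] 4.35 z 16.8
[[728.0, -258.3999938964844], [733.2000122070312, -327.0], [742.2000122070312, -326.29998779296875], [737.0, -257.70001220703125]]
ledge [ 163  185   94   75 2338] [ 505.6 -130.4] [189. 130.] 76.36 z 18.7
[[420.1000061035156, -207.0], [546.4000244140625, -237.60000610351562], [591.0, -53.900001525878906], [464.70001220703125, -23.200000762939453]]
door [285 172  15  16 129] [ 588.  -307.9] [29.2 32.1] 89.85 z 49.4
[[571.9000244140625, -322.5], [603.9000244140625, -322.6000061035156], [604.0, -293.3999938964844], [572.0, -293.29998779296875]]
door [141 176 120  42 466] [ 559.5 -115.2] [ 73.2 243.9] 10.49 z 56.7
[[501.29998779296875, -2.0], [545.7000122070312, -241.8000030517578], [617.5999755859375, -228.5], [573.2000122070312, 11.399999618530273]]
```

View pics/crop.png

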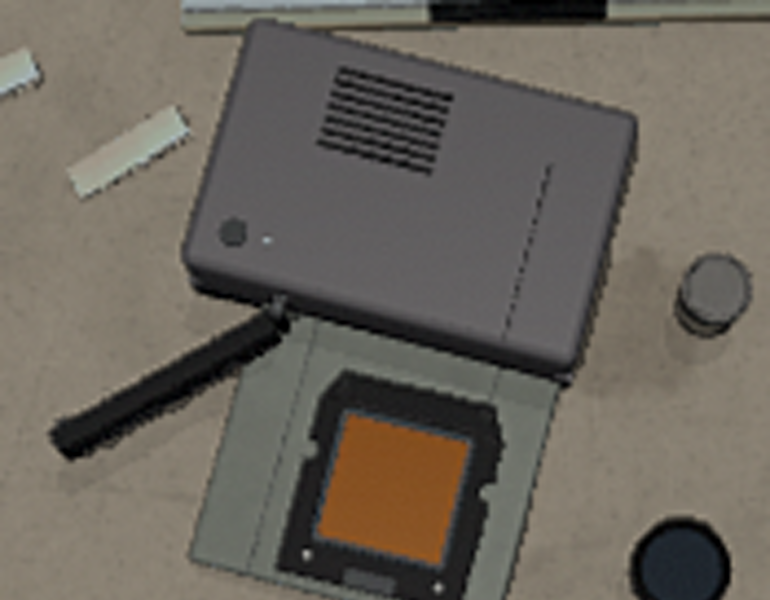

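```bash
cat > geo.py <<'E'
from h import *
def edges(mask,P,rect,zfix,K,Rm,t):
    # boundary pixels per rect side, in world at height zfix -> fitLine
    c,_=cv2.findContours(mask.astype(np.uint8),cv2.RETR_EXTERNAL,cv2.CHAIN_APPROX_NONE); c=max(c,key=len)[:,0].astype(float)
    ray=np.c_[(c[:,0]-K[0,2])/K[0,0],(c[:,1]-K[1,2])/K[1,1],np.ones(len(c))]@Rm; o=-Rm.T@t
    W=(o+ray*((zfix-o[2])/ray[:,2])[:,None])[:,:2]
    B=cv2.boxPoints(rect); out=[]
    for i in range(4):
        a,b=B[i],B[(i+1)%4]; L=np.linalg.norm(b-a); u=(b-a)/L; n=np.array([-u[1],u[0]])
        s=(W-a)@u; e=(W-a)@n; k=(s>.22*L)&(s<.78*L)&(abs(e)<6)
        f=cv2.fitLine(W[k].astype(np.float32),cv2.DIST_HUBER,0,.01,.01).ravel()
        ang=np.degrees(np.arctan2(f[1],f[0])); ang=(ang+13+45)%90-45-13
        out.append((round(L),k.sum(),round(ang,2)))
    return out
E
python3 - <<'E'
from geo import *
d=np.load('v0.npz'); P=d['top']; I=d['ti'].astype(int); K,Rm,t=d['K'],d['Rt'],d['tt']
def comp(lo,hi,box):
    m=np.zeros((384,512),bool); m[box[0]:box[1],box[2]:box[3]]=1
    m&=(P[...,2]>lo)&(P[...,2]<hi); n,l,st,_=cv2.connectedComponentsWithStats(m.astype(np.uint8)); i=1+np.argmax(st[1:,4]); return l==i
ms=comp(68,90,(115,265,165,285)); mc=comp(24.5,36,(197,260,185,250))
rs=cv2.minAreaRect(P[ms][:,:2].astype(np.float32)); rc=cv2.minAreaRect(P[mc][:,:2].astype(np.float32))
print(edges(ms,P,rs,76,K,Rm,t)); print(edges(mc,P,rc,30,K,Rm,t))
for a in (-13.5,-14):
    c,s=np.cos(np.radians(a)),np.sin(np.radians(a)); M=np.array([[c,-s],[s,c]])
    S=np.array(rs[0]); q=(P[...,:2]-S)@M
    ml=comp(13,24.5,(190,270,160,270)); 
    x,y=q[ml].T; k=(x<-70)&(x>-185)
    print(a,'ledge y pct',np.percentile(y[k&(abs(y)<85)],[.5,2,98,99.5]).round(1),'x min',np.percentile(x[abs(y)<60],[.5,2]).round(1))
    for lo in (-170,-150,-130,-110,-90): 
        kk=k&(x>lo)&(x<lo+20)&(abs(y)<85); print(lo,y[kk].min().round(1),y[kk].max().round(1))
    C=(np.array(rc[0])-S)@M; print('carrier in scanner',C.round(1))
    md=(P[...,2]>47)&(P[...,2]<64)&(q[...,0]<-66)&(q[...,1]>45)&(q[...,1]<200)&(q[...,0]>-200)
    r=cv2.minAreaRect(q[md].astype(np.float32)); print('door',md.sum(),np.round(cv2.boxPoints(r),1).tolist())
    for nm,box,lo,hi in (('loupe',(225,265,265,300),30,50),('can',(165,200,278,305),40,60)):
        k=comp(lo,hi,box); print(nm,(P[k][:,:2].mean(0)).round(1),q[k].mean(0).round(1))
E
```

```text
[(126, np.int64(32), np.float32(-13.77)), (190, np.int64(50), np.float32(-13.78)), (126, np.int64(32), np.float32(-13.68)), (190, np.int64(52), np.float32(-13.5))]
[(100, np.int64(27), np.float32(-12.09)), (90, np.int64(24), np.float32(-12.86)), (100, np.int64(28), np.float32(-12.49)), (90, np.int64(24), np.float32(-11.83))]
-13.5 ledge y pct [-84.6 -83.6  59.3  64.4] x min [-190.1 -189.3]
-170 -84.9 60.2
-150 -84.7 60.6
-130 -85.0 60.5
-110 -84.8 70.3
-90 -85.0 63.9
carrier in scanner [-133.3  -26. ]
door 323 [[-159.0, 125.19999694824219], [-74.80000305175781, 39.20000076293945], [-63.70000076293945, 50.0], [-148.0, 136.0]]
loupe [ 454.7 -293.5] [-136.8 -166.5]
can [ 586.9 -308.9] [  -4.6 -150.6]
-14 ledge y pct [-84.7 -83.7  58.1  63.7] x min [-190.  -189.3]
-170 -84.9 58.9
-150 -84.9 59.4
-130 -85.0 59.5
-110 -84.6 69.5
-90 -84.8 60.9
carrier in scanner [-133.1  -27.2]
door 322 [[-160.10000610351562, 123.80000305175781], [-75.0999984741211, 38.5], [-64.19999694824219, 49.5], [-149.10000610351562, 134.6999969482422]]
loupe [ 454.7 -293.5] [-135.3 -167.7]
can [ 586.9 -308.9] [  -3.3 -150.6]
```

```bash
cat >> h.py <<'E'
A=np.radians(-13.7); M=np.array([[np.cos(A),-np.sin(A)],[np.sin(A),np.cos(A)]])
S=np.array([626.5,-163.5])+M@np.array([0,-15.4])
def slot(p): return (np.asarray(p)[...,:2]-S)@M     # world -> slot frame
def to(x,y,z):
    o,r=state(); p=np.array(o['ee_pos']); g=np.r_[S+M@np.array([x,y]),z]
    want=np.array([[0,-np.sin(A),np.cos(A)],[0,np.cos(A),np.sin(A)],[-1,0,0]])
    print('slot xy',slot(p).round(1),'delta tool cm',(r.T@(g-p)/10).round(2),'dr',R.from_matrix(r.T@want).as_rotvec().round(4))
E
python3 - <<'E'
from h import *
d=np.load('v0.npz'); K,Rm,t=d['K'],d['Rt'],d['tt']; o=-Rm.T@t
for n,(a,b) in dict(ledgeTopL=(240,375),ledgeBotL=(190,560),ledgeTopR=(556,385),ledgeBotR=(500,600),line1=(315,330),line1b=(252,565),line2=(500,370)).items():
    u,v=130+a/4.4,115+b/4.4; ray=np.array([(u-K[0,2])/K[0,0],(v-K[1,2])/K[1,1],1])@Rm
    print(n,slot(o+ray*((20-o[2])/ray[2])).round(1))
to(-135,-95,150)
E
```

```text
ledgeTopL [-99.4  73.2]
ledgeBotL [-190.8   71.5]
ledgeTopR [-64.6 -74.8]
ledgeBotR [-171.3  -75.2]
line1 [-68.9  44.4]
line1b [-185.5   42.6]
line2 [-64.6 -46.9]
t 0.1 pos [182.6 597.2 208.8] F [0.1 0.4 0.3] w 88.12374477678479
[[-0.     0.292  0.956]
 [-0.001  0.956 -0.292]
 [-1.    -0.001 -0.   ]]
slot xy [-611.4  649.3] delta tool cm [  5.97 -71.55  51.86] dr [-0.0577 -0.0001  0.0014]
```

Emit:
{"op": "apply_moves", "data": {"increments": [{"gripper": 0,"delta_pos": [0,-2.8,2.0],"dr": [-0.0577,0,0]},{"gripper": 0,"delta_pos": [0,-2.8,2.0],"dr": [0,0,0]},{"gripper": 0,"delta_pos": [0,-2.8,2.0],"dr": [0,0,0]},{"gripper": 0,"delta_pos": [0,-2.8,2.0],"dr": [0,0,0]},{"gripper": 0,"delta_pos": [0,-2.8,2.0],"dr": [0,0,0]}]}}

```text
t: 0.52
ee_pos: [245.0, 435.5, 209.1]
orientation: [0.187, 1.563, -0.188]
ft_force: [1.0, -0.1, -0.6]
width: 57.9
```

Emit:
{"op": "apply_moves", "data": {"increments": [{"gripper": 0,"delta_pos": [0,-2.8,2.0],"dr": [0,0,0]},{"gripper": 0,"delta_pos": [0,-2.8,2.0],"dr": [0,0,0]},{"gripper": 0,"delta_pos": [0,-2.8,2.0],"dr": [0,0,0]},{"gripper": 0,"delta_pos": [0,-2.8,2.0],"dr": [0,0,0]},{"gripper": 0,"delta_pos": [0,-2.8,2.0],"dr": [0,0,0]}]}}

```text
t: 0.93
ee_pos: [308.9, 275.9, 209.4]
orientation: [0.187, 1.563, -0.188]
ft_force: [0.5, -1.0, -0.2]
width: 24.5
```

Emit:
{"op": "apply_moves", "data": {"increments": [{"gripper": 0,"delta_pos": [0,-2.8,2.0],"dr": [0,0,0]},{"gripper": 0,"delta_pos": [0,-2.8,2.0],"dr": [0,0,0]},{"gripper": 0,"delta_pos": [0,-2.8,2.0],"dr": [0,0,0]},{"gripper": 0,"delta_pos": [0,-2.8,2.0],"dr": [0,0,0]},{"gripper": 0,"delta_pos": [0,-2.8,2.0],"dr": [0,0,0]}]}}

```text
t: 1.35
ee_pos: [373.0, 116.2, 209.5]
orientation: [0.188, 1.563, -0.188]
ft_force: [0.3, 0.2, -0.3]
width: 0.4
```

```bash
sed -i 's/-15.4/-16.5/' h.py
python3 - <<'E'
from h import *
to(-135,-90,150)
E
```

```text
t 1.35 pos [373.  116.2 209.5] F [ 0.3  0.2 -0.3] w 0.38044345518350325
[[ 0.     0.237  0.972]
 [ 0.     0.972 -0.237]
 [-1.     0.     0.   ]]
slot xy [-312.5  228.2] delta tool cm [  5.95 -31.83  17.75] dr [ 0.0002  0.0001 -0.0001]
```

Emit:
{"op": "apply_moves", "data": {"increments": [{"gripper": 0,"delta_pos": [0,-3.2,1.8],"dr": [0,0,0]},{"gripper": 0,"delta_pos": [0,-3.2,1.8],"dr": [0,0,0]},{"gripper": 0,"delta_pos": [0,-3.2,1.8],"dr": [0,0,0]},{"gripper": 0,"delta_pos": [0,-3.2,1.8],"dr": [0,0,0]},{"gripper": 0,"delta_pos": [0,-3.2,1.8],"dr": [0,0,0]}]}}

```text
t: 1.77
ee_pos: [422.3, -60.8, 209.4]
orientation: [0.188, 1.563, -0.188]
ft_force: [0.4, 0.6, 0.7]
width: 0.7
```

Emit:
{"op": "apply_moves", "data": {"increments": [{"gripper": 0,"delta_pos": [0.6,-3.2,1.8],"dr": [0,0,0]},{"gripper": 0,"delta_pos": [1.2,-3.2,1.8],"dr": [0,0,0]},{"gripper": 0,"delta_pos": [1.2,-3.2,1.8],"dr": [0,0,0]},{"gripper": 0,"delta_pos": [1.5,-3.2,1.8],"dr": [0,0,0]},{"gripper": 0,"delta_pos": [1.5,-3.0,1.5],"dr": [0,0,0]}]}}

```text
t: 2.18
ee_pos: [470.0, -235.3, 148.8]
orientation: [0.188, 1.562, -0.188]
ft_force: [0.5, 0.8, 0.1]
width: 0.4
```

Run:
```python
from h import *
to(-135,-90,31.5)
```

```text
t 2.1833 pos [ 470.  -235.3  148.8] F [0.5 0.8 0.1] w 0.3843367838680586
[[ 0.001  0.237  0.971]
 [-0.     0.971 -0.237]
 [-1.    -0.     0.001]]
slot xy [-135.1  -90.3] delta tool cm [11.73  0.03 -0.  ] dr [-0.0005  0.0008  0.0002]
```

Emit:
{"op": "apply_moves", "data": {"increments": [{"gripper": 0,"delta_pos": [3.0,0,0],"dr": [0,0,0]},{"gripper": 0,"delta_pos": [3.0,0,0],"dr": [0,0,0]},{"gripper": 0,"delta_pos": [3.0,0,0],"dr": [0,0,0]},{"gripper": 0,"delta_pos": [2.0,0,0],"dr": [0,0,0]},{"gripper": 0,"delta_pos": [0.75,0,0],"dr": [0,0,0]}]}}

```text
t: 2.6
ee_pos: [467.4, -232.1, 28.9]
orientation: [0.19, 1.568, -0.187]
ft_force: [-1.0, 0.6, 0.6]
width: 0.2
```

Emit:
{"op": "apply_moves", "data": {"increments": [{"gripper": 0,"delta_pos": [0,0.4,0],"dr": [0,0,0]},{"gripper": 0,"delta_pos": [0,0.4,0],"dr": [0,0,0]},{"gripper": 0,"delta_pos": [0,0.4,0],"dr": [0,0,0]},{"gripper": 0,"delta_pos": [0,0.3,0],"dr": [0,0,0]},{"gripper": 0,"delta_pos": [0,0.2,0],"dr": [0,0,0]}]}}

```text
t: 3.02
ee_pos: [474.6, -216.2, 33.3]
orientation: [0.187, 1.56, -0.188]
ft_force: [0.4, -0.0, -0.4]
width: 0.5
```

Emit:
{"op": "apply_moves", "data": {"increments": [{"gripper": 0,"delta_pos": [0,0.2,0],"dr": [0,0,0]},{"gripper": 0,"delta_pos": [0,0.2,0],"dr": [0,0,0]},{"gripper": 0,"delta_pos": [0,0.2,0],"dr": [0,0,0]},{"gripper": 0,"delta_pos": [0,0.2,0],"dr": [0,0,0]},{"gripper": 0,"delta_pos": [0,0.2,0],"dr": [0,0,0]}]}}

```text
t: 3.43
ee_pos: [476.0, -206.6, 32.0]
orientation: [0.188, 1.563, -0.188]
ft_force: [-0.5, -0.3, -0.6]
width: 0.5
```

Run:
```python
from h import *
to(-135,-58.5,31.5)
d=cam('top'); save('push1',d['img'][180:280,170:310],5)
```

```text
t 3.4333 pos [ 476.  -206.6   32. ] F [-0.5 -0.3 -0.6] w 0.5314737351359515
[[ 0.     0.237  0.972]
 [-0.     0.972 -0.237]
 [-1.     0.     0.   ]]
slot xy [-136.  -61.] delta tool cm [0.05 0.25 0.1 ] dr [-0.0001  0.     -0.    ]
```

View pics/push1.png

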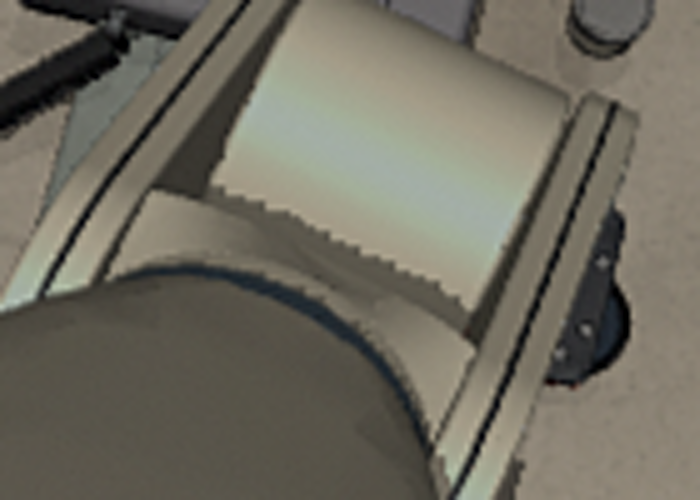

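The arm hides the work in the top view. I finish the side shift, back off, lift and look again.

Emit:
{"op": "apply_moves", "data": {"increments": [{"gripper": 0,"delta_pos": [0,0.15,0],"dr": [0,0,0]},{"gripper": 0,"delta_pos": [0,0.1,0],"dr": [0,0,0]},{"gripper": 0,"delta_pos": [0,0,0],"dr": [0,0,0]},{"gripper": 0,"delta_pos": [0,0,0],"dr": [0,0,0]},{"gripper": 0,"delta_pos": [0,-0.4,0],"dr": [0,0,0]}]}}

```text
t: 3.9
ee_pos: [475.5, -207.9, 31.9]
orientation: [0.187, 1.563, -0.187]
ft_force: [-0.3, -0.3, 0.7]
width: 0.2
```

Emit:
{"op": "apply_moves", "data": {"increments": [{"gripper": 0,"delta_pos": [0,-1.0,0],"dr": [0,0,0]},{"gripper": 0,"delta_pos": [-1,-1.0,0],"dr": [0,0,0]},{"gripper": 0,"delta_pos": [-2,0,-3],"dr": [0,0,0]},{"gripper": 30,"delta_pos": [-2,0,-3],"dr": [0,0,0]},{"gripper": 30,"delta_pos": [-2,0,-3],"dr": [0,0,0]}]}}

```text
t: 4.32
ee_pos: [382.1, -207.0, 102.8]
orientation: [0.188, 1.563, -0.188]
ft_force: [0.1, -0.8, 0.5]
width: 10.6
```

Run:
```python
from h import *
to(-210,0,90)
s=cam('scene'); d=cam('top')
im=s['img'][170:270,190:320]; save('sc2',im,5)
```

```text
t 4.3167 pos [ 382.1 -207.   102.8] F [ 0.1 -0.8  0.5] w 10.614764518626085
[[-0.     0.238  0.971]
 [ 0.     0.971 -0.238]
 [-1.    -0.    -0.   ]]
slot xy [-227.2  -83.7] delta tool cm [1.28 8.37 1.71] dr [-0.0007 -0.0004  0.    ]
```

View pics/sc2.png

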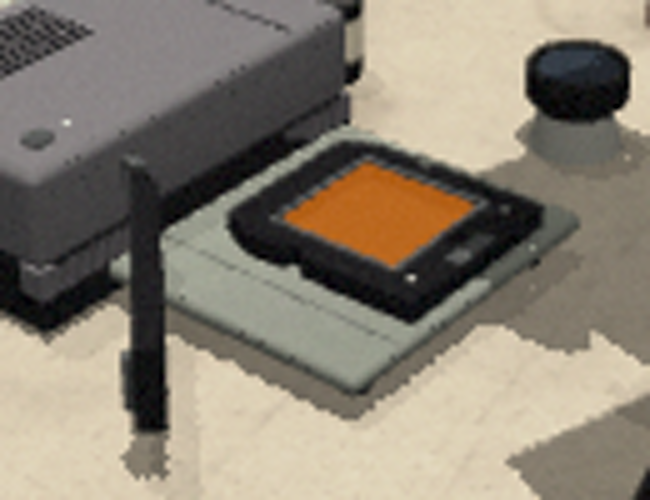

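The scene view shows the carrier unobstructed, its left edge nearly parallel to the ledge line (165,235)-(395,340). I measure it from the amber window, cross-calibrated with the first images.

```bash
cat >> h.py <<'E'
def amber(img,K,Rm,t,z=30,sub=None):
    h=cv2.cvtColor(img,cv2.COLOR_RGB2HSV); m=((h[...,0]>8)&(h[...,0]<20)&(h[...,1]>150)&(h[...,2]>90)).astype(np.uint8)
    if sub: k=np.zeros_like(m); k[sub[0]:sub[1],sub[2]:sub[3]]=1; m&=k
    n,l,st,c=cv2.connectedComponentsWithStats(m); i=1+np.argmax(st[1:,4])
    v,u=np.nonzero(l==i); ray=np.c_[(u-K[0,2])/K[0,0],(v-K[1,2])/K[1,1],np.ones(len(u))]@Rm; o=-Rm.T@t
    W=slot(o+ray*((z-o[2])/ray[:,2])[:,None]); r=cv2.minAreaRect(W.astype(np.float32))
    return W.mean(0).round(1),np.round(r[1],1),round(r[2],2),len(u)
E
python3 - <<'E'
from h import *
d=np.load('v0.npz')
print('top0',amber(d['ti'],d['K'],d['Rt'],d['tt'],sub=(190,265,180,260)))
print('scene0',amber(d['si'],d['Ks'],d['Rs'],d['ts'],sub=(170,270,190,320)))
s=cam('scene'); print('scene1',amber(s['img'],s['mtx'],s['R'],s['t'],sub=(170,270,190,320)))
s=cam('top'); print('top1',amber(s['img'],s['mtx'],s['R'],s['t'],sub=(190,265,180,260)))
E
```

```text
top0 (array([-133.8,  -10.6]), array([58.1, 57.8]), 1.09, 778)
scene0 (array([-130.1,  -10.2]), array([58.3, 57.3]), 1.14, 418)
scene1 (array([-129.9,  -10.2]), array([58.4, 57.3]), 1.14, 417)
top1 (array([-128.6,   -5.2]), array([58. , 57.8]), 1.09, 571)
```

Run:
```python
from h import *
s=cam('scene'); save('sc3',s['img'],1.5)
P=cloud(s); q=slot(P); t=P[...,2]
# tip points near TCP
o,_=state(); a=slot(o['ee_pos']); print(a)
dx=q-a; k=(abs(dx[...,0])<40)&(abs(dx[...,1])<70)&(t>o['ee_pos'][2]-20)&(t<o['ee_pos'][2]+60)
for lo in range(-15,60,8):
    kk=k&(t-o['ee_pos'][2]>lo)&(t-o['ee_pos'][2]<=lo+8)
    if kk.sum(): print(lo,kk.sum(),'x',dx[kk][:,0].min().round(1),dx[kk][:,0].max().round(1),'y',dx[kk][:,1].min().round(1),dx[kk][:,1].max().round(1))
```

```text
t 4.5667 pos [ 384.4 -207.6  102.7] F [-0.1 -0.2 -0.4] w 25.757169026394855
[[ 0.002  0.238  0.971]
 [-0.001  0.971 -0.238]
 [-1.    -0.001  0.002]]
[-224.76714583  -83.64523104]
9 15 x -10.8 5.8 y -23.2 22.0
17 78 x -11.8 11.5 y -20.3 24.7
25 84 x -11.4 12.1 y -20.0 24.2
33 85 x -11.7 12.4 y -21.5 23.6
41 75 x -11.4 10.0 y -20.6 24.4
49 91 x -11.9 9.9 y -22.6 25.7
57 30 x -11.6 9.9 y -20.9 25.2
```

View pics/sc3.png

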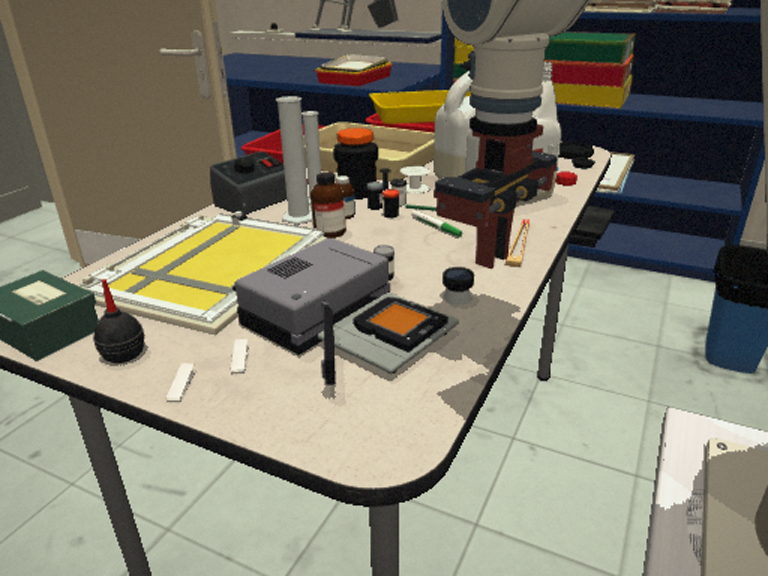

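Run:
```python
from h import *
s=cam('scene'); o,r=state(); p=np.array(o['ee_pos']); P=cloud(s)
for dx in (0.8,-.5,-2):
  for yy in (-18,18):
    w=p+r@np.array([dx*10,yy,0]); uv,_=cv2.projectPoints(w[None],np.array(s['rvec'],float),np.array(s['tvec'],float),np.array(s['mtx']),None); u,v=uv.ravel()
    print(dx,yy,'view px',(uv.ravel()*1.5).round(0),'world there',P[int(v),int(u)].round(0),'exp',w.round(0))
for v in range(160,182): print(v,P[v,324].round(0),P[v,342].round(0))
print('table',[P[v,u].round(1).tolist() for u,v in ((200,280),(150,200),(330,230),(280,195))])
```

```text
t 4.6167 pos [ 384.5 -207.4  102.3] F [ 0.3 -1.2 -1. ] w 26.110402207597314
[[ 0.001  0.237  0.971]
 [-0.001  0.971 -0.237]
 [-1.    -0.     0.002]]
0.8 -18 view px [497. 272.] world there [ 428. -406.    0.] exp [ 380. -225.   94.]
0.8 18 view px [483. 282.] world there [ 441. -363.    1.] exp [ 389. -190.   94.]
-0.5 -18 view px [498. 263.] world there [ 438. -437.    1.] exp [ 380. -225.  107.]
-0.5 18 view px [483. 273.] world there [ 448. -395.    1.] exp [ 389. -190.  107.]
-2 -18 view px [499. 253.] world there [ 380. -220.  125.] exp [ 380. -225.  122.]
-2 18 view px [484. 262.] world there [ 389. -186.  126.] exp [ 389. -190.  122.]
160 [ 387. -183.  156.] [ 437. -537.    2.]
161 [ 386. -183.  154.] [ 430. -510.   11.]
162 [ 386. -184.  152.] [ 428. -499.   13.]
163 [ 387. -185.  149.] [ 427. -497.   12.]
164 [ 386. -183.  148.] [ 427. -498.    8.]
165 [ 386. -184.  146.] [ 426. -497.    6.]
166 [ 386. -185.  143.] [ 427. -501.    1.]
167 [ 386. -185.  141.] [ 425. -495.    1.]
168 [ 386. -186.  139.] [ 424. -491.    0.]
169 [ 386. -185.  137.] [ 421. -479.    3.]
170 [ 386. -185.  135.] [ 414. -451.   13.]
171 [ 386. -186.  132.] [ 413. -446.   13.]
172 [ 386. -186.  131.] [ 411. -441.   13.]
173 [ 386. -187.  128.] [ 410. -437.   12.]
174 [ 385. -185.  127.] [ 410. -437.    9.]
175 [ 385. -185.  125.] [ 408. -432.    9.]
176 [ 385. -186.  122.] [ 409. -435.    4.]
177 [ 385. -187.  120.] [ 409. -435.    2.]
178 [ 386. -189.  117.] [ 407. -430.    2.]
179 [ 447. -408.    1.] [ 406. -427.    0.]
180 [ 445. -400.    2.] [ 404. -418.    2.]
181 [ 443. -396.    1.] [ 403. -414.    2.]
table [[523.0, 44.8, -0.4], [741.6, -97.7, 30.9], [366.3, -193.2, 1.2], [515.1, -285.1, 1.0]]
```

The scene camera puts the real fingertips about 22 mm higher than the reported TCP plus the stated 8 mm. That explains why the carrier did not move: the fingers passed over it. I will go down again off the ledge's right side and check the height by vision.

Emit:
{"op": "apply_moves", "data": {"increments": [{"gripper": 0,"delta_pos": [0,-1.4,1.0],"dr": [0,0,0]},{"gripper": 0,"delta_pos": [1,0,2.5],"dr": [0,0,0]},{"gripper": 0,"delta_pos": [1,0,2.5],"dr": [0,0,0]},{"gripper": 0,"delta_pos": [1,0,2.0],"dr": [0,0,0]},{"gripper": 0,"delta_pos": [1,0,1.0],"dr": [0,0,0]}]}}

```text
t: 5.03
ee_pos: [471.1, -242.6, 60.8]
orientation: [0.187, 1.561, -0.188]
ft_force: [-0.1, -0.0, -0.2]
width: 0.9
```

Emit:
{"op": "apply_moves", "data": {"increments": [{"gripper": 0,"delta_pos": [1,0,0],"dr": [0,0,0]},{"gripper": 0,"delta_pos": [1,0,0],"dr": [0,0,0]},{"gripper": 0,"delta_pos": [1,0,0],"dr": [0,0,0]},{"gripper": 0,"delta_pos": [0,0,0],"dr": [0,0,0]},{"gripper": 0,"delta_pos": [0,0,0],"dr": [0,0,0]}]}}

```text
t: 5.45
ee_pos: [466.3, -240.8, 31.2]
orientation: [0.189, 1.565, -0.187]
ft_force: [0.0, 0.7, -1.0]
width: 0.6
```

```bash
cat >> h.py <<'E'
def tip():
    s=cam('scene'); P=cloud(s); q=slot(P); o,_=state(); a=slot(o['ee_pos']); d=q-a; t=P[...,2]
    h=cv2.cvtColor(s['img'],cv2.COLOR_RGB2HSV); red=((h[...,0]<8)|(h[...,0]>170))&(h[...,1]>90)
    k=red&(abs(d[...,0])<16)&(abs(d[...,1])<60)&(t>2)&(t<o['ee_pos'][2]+70)
    print('slot',a.round(1),'tip n',k.sum(),'zmin pct',np.percentile(t[k],[0,1,5]).round(1),'y',np.percentile(q[k][:,1],[1,99]).round(1),'x',np.percentile(q[k][:,0],[1,99]).round(1)); return s
E
python3 - <<'E'
from h import *
tip(); to(-135,-97,10)
E
```

```text
t 5.5 pos [ 466.9 -241.1   31.9] F [ 1.3  0.2 -0.5] w 0.5712288595429985
[[-0.001  0.237  0.972]
 [ 0.     0.972 -0.237]
 [-1.     0.    -0.001]]
slot [-136.7  -96.7] tip n 278 zmin pct [45.7 47.  49.2] y [-105.3  -82. ] x [-148.6 -126.3]
t 5.5 pos [ 466.9 -241.1   31.9] F [ 1.3  0.2 -0.5] w 0.5712288595429985
[[-0.001  0.237  0.972]
 [ 0.     0.972 -0.237]
 [-1.     0.    -0.001]]
slot xy [-136.7  -96.7] delta tool cm [ 2.19 -0.03  0.17] dr [-0.0001 -0.0009 -0.0002]
```

Emit:
{"op": "apply_moves", "data": {"increments": [{"gripper": 0,"delta_pos": [0.6,0,0],"dr": [0,0,0]},{"gripper": 0,"delta_pos": [0.6,0,0],"dr": [0,0,0]},{"gripper": 0,"delta_pos": [0.5,0,0],"dr": [0,0,0]},{"gripper": 0,"delta_pos": [0.4,0,0],"dr": [0,0,0]},{"gripper": 0,"delta_pos": [0,0,0],"dr": [0,0,0]}]}}

```text
t: 5.92
ee_pos: [467.0, -241.0, 10.1]
orientation: [0.188, 1.564, -0.187]
ft_force: [0.5, -0.1, -0.0]
width: 0.2
```

Emit:
{"op": "apply_moves", "data": {"increments": [{"gripper": 0,"delta_pos": [0,0.2,0],"dr": [0,0,0]},{"gripper": 0,"delta_pos": [0,0.5,0],"dr": [0,0,0]},{"gripper": 0,"delta_pos": [0,0.5,0],"dr": [0,0,0]},{"gripper": 0,"delta_pos": [0,0.5,0],"dr": [0,0,0]},{"gripper": 0,"delta_pos": [0,0.3,0],"dr": [0,0,0]}]}}

```text
t: 6.33
ee_pos: [472.5, -221.1, 11.2]
orientation: [0.187, 1.562, -0.187]
ft_force: [0.2, 0.0, -0.5]
width: 0.4
```

Run:
```python
from h import *
s=tip(); print(amber(s['img'],s['mtx'],s['R'],s['t'],sub=(170,270,190,320)))
```

```text
t 6.3833 pos [ 472.5 -220.8   11.1] F [ 0.   0.2 -0.3] w 0.5900944976965515
[[ 0.     0.236  0.972]
 [ 0.     0.972 -0.236]
 [-1.     0.     0.   ]]
slot [-136.   -75.6] tip n 267 zmin pct [26.  27.7 29.6] y [-84.6 -61.1] x [-147.2 -124.3]
(array([-129.9,  -10.3]), array([59.6, 57.3]), 1.17, 427)
```

Emit:
{"op": "apply_moves", "data": {"increments": [{"gripper": 0,"delta_pos": [0,0.2,0],"dr": [0,0,0]},{"gripper": 0,"delta_pos": [0,0.2,0],"dr": [0,0,0]},{"gripper": 0,"delta_pos": [0,0.2,0],"dr": [0,0,0]},{"gripper": 0,"delta_pos": [0,0.2,0],"dr": [0,0,0]},{"gripper": 0,"delta_pos": [0,0.2,0],"dr": [0,0,0]}]}}

```text
t: 6.8
ee_pos: [474.6, -212.0, 11.0]
orientation: [0.188, 1.563, -0.188]
ft_force: [0.9, 0.2, 0.3]
width: 0.6
```

Run:
```python
from h import *
s=tip(); print(amber(s['img'],s['mtx'],s['R'],s['t'],sub=(170,270,190,320)))
```

```text
t 6.85 pos [ 474.7 -211.7   11. ] F [-0.2  0.4 -0.3] w 0.5650166288360742
[[-0.     0.237  0.972]
 [ 0.     0.972 -0.237]
 [-1.     0.    -0.   ]]
slot [-136.1  -66.3] tip n 264 zmin pct [21.2 28.  30.2] y [-74.9 -52.6] x [-147.6 -125.6]
(array([-129.8,  -10.3]), array([59.4, 57.3]), 1.17, 427)
```

Emit:
{"op": "apply_moves", "data": {"increments": [{"gripper": 0,"delta_pos": [0,0.2,0],"dr": [0,0,0]},{"gripper": 0,"delta_pos": [0,0.2,0],"dr": [0,0,0]},{"gripper": 0,"delta_pos": [0,0.2,0],"dr": [0,0,0]},{"gripper": 0,"delta_pos": [0,0,0],"dr": [0,0,0]},{"gripper": 0,"delta_pos": [0,0,0],"dr": [0,0,0]}]}}

```text
t: 7.27
ee_pos: [476.1, -206.2, 11.0]
orientation: [0.188, 1.563, -0.188]
ft_force: [0.1, 0.3, 0.6]
width: 0.5
```

Run:
```python
from h import *
s=tip(); print(amber(s['img'],s['mtx'],s['R'],s['t'],sub=(170,270,190,320)))
```

```text
t 7.3167 pos [ 476.1 -206.2   11. ] F [-0.7  0.1 -0.2] w 0.6112970361379876
[[-0.     0.237  0.972]
 [-0.     0.972 -0.237]
 [-1.    -0.    -0.   ]]
slot [-136.   -60.7] tip n 262 zmin pct [25.8 28.3 32.3] y [-68.8 -46.6] x [-147.  -125.4]
(array([-129.2,   -7.1]), array([59.3, 57.6]), 0.16, 435)
```

Emit:
{"op": "apply_moves", "data": {"increments": [{"gripper": 0,"delta_pos": [0,0.2,0],"dr": [0,0,0]},{"gripper": 0,"delta_pos": [0,0.2,0],"dr": [0,0,0]},{"gripper": 0,"delta_pos": [0,0.2,0],"dr": [0,0,0]},{"gripper": 0,"delta_pos": [0,0.1,0],"dr": [0,0,0]},{"gripper": 0,"delta_pos": [0,0,0],"dr": [0,0,0]}]}}

```text
t: 7.73
ee_pos: [477.7, -199.2, 11.0]
orientation: [0.188, 1.563, -0.187]
ft_force: [-0.0, 0.2, 0.1]
width: 0.3
```

Emit:
{"op": "apply_moves", "data": {"increments": [{"gripper": 0,"delta_pos": [0,0,0],"dr": [0,0,0]},{"gripper": 0,"delta_pos": [0,-0.5,0],"dr": [0,0,0]},{"gripper": 0,"delta_pos": [-0.5,-1.0,0],"dr": [0,0,0]},{"gripper": 40,"delta_pos": [-1,-1,0],"dr": [0,0,0]},{"gripper": 40,"delta_pos": [-1,-1,-1],"dr": [0,0,0]}]}}

```text
t: 8.15
ee_pos: [461.1, -233.0, 37.0]
orientation: [0.187, 1.561, -0.188]
ft_force: [0.6, -0.2, 0.2]
width: 10.4
```

Run:
```python
from h import *
s=tip(); print(amber(s['img'],s['mtx'],s['R'],s['t'],sub=(170,270,190,320)))
im=cv2.resize(s['img'][170:270,190:320],None,fx=6,fy=6,interpolation=cv2.INTER_CUBIC); save('sc4',im[:,:],1)
to(-215,0,60)
# predicted slot lines at z=20
def px(x,y,z):
    w=np.r_[S+M@np.array([x,y]),z]; uv,_=cv2.projectPoints(w[None],np.array(s['rvec'],float),np.array(s['tvec'],float),np.array(s['mtx']),None); return ((uv.ravel()-[190,170]+.5)*6).round(0)
for y in (46.5,-46.5,75,-76): print(y,px(-185,y,20),px(-70,y,20))
```

```text
t 8.2 pos [ 458.8 -233.7   38.3] F [-2.5 -1.5  1. ] w 14.38200924253978
[[ 0.001  0.237  0.971]
 [-0.001  0.971 -0.237]
 [-1.    -0.001  0.002]]
slot [-146.3  -91.4] tip n 276 zmin pct [51.1 52.7 55.2] y [-102.3  -70.9] x [-155.6 -134. ]
(array([-129.3,   -0.3]), array([58.7, 57.4]), 0.44, 434)
t 8.2 pos [ 458.8 -233.7   38.3] F [-2.5 -1.5  1. ] w 14.38200924253978
[[ 0.001  0.237  0.971]
 [-0.001  0.971 -0.237]
 [-1.    -0.001  0.002]]
slot xy [-146.3  -91.4] delta tool cm [-2.18  9.13 -6.88] dr [-0.0007  0.0015  0.0009]
46.5 [480. 414.] [215. 291.]
-46.5 [649. 290.] [390. 185.]
75 [422. 456.] [155. 327.]
-76 [698. 254.] [440. 154.]
```

View pics/sc4.png

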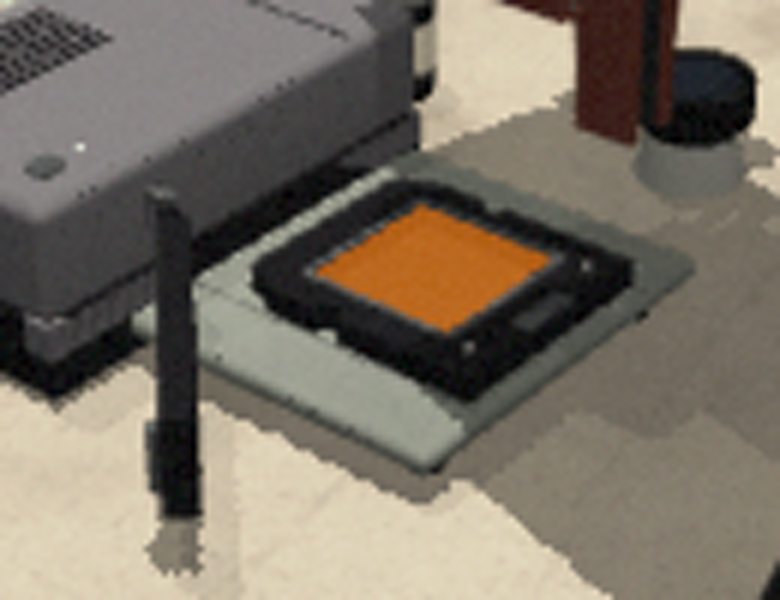

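Carrier is centred (y ≈ -0.3 mm) and square. I go round behind it for a two-finger push.

Emit:
{"op": "apply_moves", "data": {"increments": [{"gripper": 60,"delta_pos": [0,0.5,-1.8],"dr": [0,0,0]},{"gripper": 60,"delta_pos": [0,1.5,-1.8],"dr": [0,0,0]},{"gripper": 60,"delta_pos": [0,2.5,-1.8],"dr": [0,0,0]},{"gripper": 60,"delta_pos": [0,2.5,-1.4],"dr": [0,0,0]},{"gripper": 60,"delta_pos": [0,2.1,0],"dr": [0,0,0]}]}}

```text
t: 8.62
ee_pos: [411.9, -125.4, 36.1]
orientation: [0.19, 1.566, -0.189]
ft_force: [0.5, 0.4, -0.2]
width: 47.8
```

Emit:
{"op": "apply_moves", "data": {"increments": [{"gripper": 60,"delta_pos": [0,0,0],"dr": [0,0,0]},{"gripper": 60,"delta_pos": [0.5,0,0],"dr": [0,0,0]},{"gripper": 60,"delta_pos": [0.5,0,0],"dr": [0,0,0]},{"gripper": 60,"delta_pos": [0.5,0,0],"dr": [0,0,0]},{"gripper": 60,"delta_pos": [0.3,0,0],"dr": [0,0,0]}]}}

```text
t: 9.03
ee_pos: [415.1, -127.4, 17.2]
orientation: [0.189, 1.563, -0.189]
ft_force: [-0.0, -0.3, 0.3]
width: 52.7
```

Run:
```python
from h import *
s=tip(); print(amber(s['img'],s['mtx'],s['R'],s['t'],sub=(170,270,190,320))); to(-200,0,11)
```

```text
t 9.0833 pos [ 414.7 -127.2   16.9] F [ 0.1 -0.5 -1.4] w 52.4480053240112
[[-0.001  0.238  0.971]
 [ 0.     0.971 -0.238]
 [-1.     0.    -0.001]]
slot [-214.3    1.6] tip n 312 zmin pct [33.5 34.  36.4] y [-34.4  41.5] x [-225.  -201.7]
(array([-129.4,    1.9]), array([57.9, 54. ]), 0.59, 405)
t 9.0833 pos [ 414.7 -127.2   16.9] F [ 0.1 -0.5 -1.4] w 52.4480053240112
[[-0.001  0.238  0.971]
 [ 0.     0.971 -0.238]
 [-1.     0.    -0.001]]
slot xy [-214.3    1.6] delta tool cm [ 0.58 -0.16  1.43] dr [-0.0012 -0.0013 -0.0001]
```

Emit:
{"op": "apply_moves", "data": {"increments": [{"gripper": 60,"delta_pos": [0.3,-0.1,0],"dr": [0,0,0]},{"gripper": 60,"delta_pos": [0.25,0,0],"dr": [0,0,0]},{"gripper": 60,"delta_pos": [0,0,0.5],"dr": [0,0,0]},{"gripper": 60,"delta_pos": [0,0,0.5],"dr": [0,0,0]},{"gripper": 60,"delta_pos": [0,0,0.4],"dr": [0,0,0]}]}}

```text
t: 9.5
ee_pos: [429.6, -131.2, 12.6]
orientation: [0.188, 1.562, -0.188]
ft_force: [0.6, 0.8, 0.1]
width: 52.5
```

Emit:
{"op": "apply_moves", "data": {"increments": [{"gripper": 60,"delta_pos": [0,0,0.3],"dr": [0,0,0]},{"gripper": 60,"delta_pos": [0,0,0.3],"dr": [0,0,0]},{"gripper": 60,"delta_pos": [0,0,0.3],"dr": [0,0,0]},{"gripper": 60,"delta_pos": [0,0,0.3],"dr": [0,0,0]},{"gripper": 60,"delta_pos": [0,0,0.3],"dr": [0,0,0]}]}}

```text
t: 9.92
ee_pos: [443.2, -134.4, 12.5]
orientation: [0.188, 1.563, -0.188]
ft_force: [-0.3, -1.1, -0.1]
width: 52.7
```

Emit:
{"op": "apply_moves", "data": {"increments": [{"gripper": 60,"delta_pos": [0,0,0.3],"dr": [0,0,0]},{"gripper": 60,"delta_pos": [0,0,0.3],"dr": [0,0,0]},{"gripper": 60,"delta_pos": [0,0,0.3],"dr": [0,0,0]},{"gripper": 60,"delta_pos": [0,0,0.3],"dr": [0,0,0]},{"gripper": 60,"delta_pos": [0,0,0.3],"dr": [0,0,0]}]}}

```text
t: 10.33
ee_pos: [458.0, -138.1, 12.5]
orientation: [0.188, 1.563, -0.188]
ft_force: [-0.3, 1.0, 0.5]
width: 52.5
```

Run:
```python
from h import *
s=tip(); print(amber(s['img'],s['mtx'],s['R'],s['t'],sub=(170,270,190,320))); to(-150,0,11)
```

```text
t 10.3833 pos [ 458.8 -138.3   12.6] F [ 0.6  0.1 -0.3] w 53.06317316988209
[[ 0.001  0.237  0.972]
 [-0.     0.972 -0.237]
 [-1.    -0.     0.001]]
slot [-168.9    1.3] tip n 304 zmin pct [23.3 27.6 30.6] y [-34.9  41.2] x [-180.8 -158. ]
(array([-103.6,    7.2]), array([46.6, 58.6]), 89.83, 299)
t 10.3833 pos [ 458.8 -138.3   12.6] F [ 0.6  0.1 -0.3] w 53.06317316988209
[[ 0.001  0.237  0.972]
 [-0.     0.972 -0.237]
 [-1.    -0.     0.001]]
slot xy [-168.9    1.3] delta tool cm [ 0.16 -0.13  1.89] dr [-0.      0.001   0.0001]
```

Emit:
{"op": "apply_moves", "data": {"increments": [{"gripper": 60,"delta_pos": [0.1,0,0.3],"dr": [0,0,0]},{"gripper": 60,"delta_pos": [0,0,0.3],"dr": [0,0,0]},{"gripper": 60,"delta_pos": [0,0,0.3],"dr": [0,0,0]},{"gripper": 60,"delta_pos": [0,0,0.3],"dr": [0,0,0]},{"gripper": 60,"delta_pos": [0,0,0.3],"dr": [0,0,0]}]}}

```text
t: 10.8
ee_pos: [472.6, -141.6, 11.5]
orientation: [0.188, 1.563, -0.188]
ft_force: [0.2, -0.2, 0.8]
width: 53.0
```

Emit:
{"op": "apply_moves", "data": {"increments": [{"gripper": 60,"delta_pos": [0,0,0.3],"dr": [0,0,0]},{"gripper": 60,"delta_pos": [0,0,0.3],"dr": [0,0,0]},{"gripper": 60,"delta_pos": [0,0,0.3],"dr": [0,0,0]},{"gripper": 60,"delta_pos": [0,0,0.3],"dr": [0,0,0]},{"gripper": 60,"delta_pos": [0,0,0.3],"dr": [0,0,0]}]}}

```text
t: 11.22
ee_pos: [487.1, -145.2, 11.5]
orientation: [0.188, 1.563, -0.188]
ft_force: [-0.9, 0.9, -1.0]
width: 52.8
```

Run:
```python
from h import *
s=tip(); save('sc5',s['img'][150:270,190:330],5); to(-150,0,11)
```

```text
t 11.2667 pos [ 487.9 -145.4   11.6] F [ 1.  -0.1  0.8] w 52.828410658260786
[[ 0.001  0.237  0.972]
 [-0.     0.972 -0.237]
 [-1.    -0.     0.001]]
slot [-138.9    1.3] tip n 278 zmin pct [26.  26.6 30. ] y [-33.3  41.2] x [-151.1 -128.4]
t 11.2667 pos [ 487.9 -145.4   11.6] F [ 1.  -0.1  0.8] w 52.828410658260786
[[ 0.001  0.237  0.972]
 [-0.     0.972 -0.237]
 [-1.    -0.     0.001]]
slot xy [-138.9    1.3] delta tool cm [ 0.06 -0.13 -1.11] dr [-0.      0.001   0.0001]
```

View pics/sc5.png

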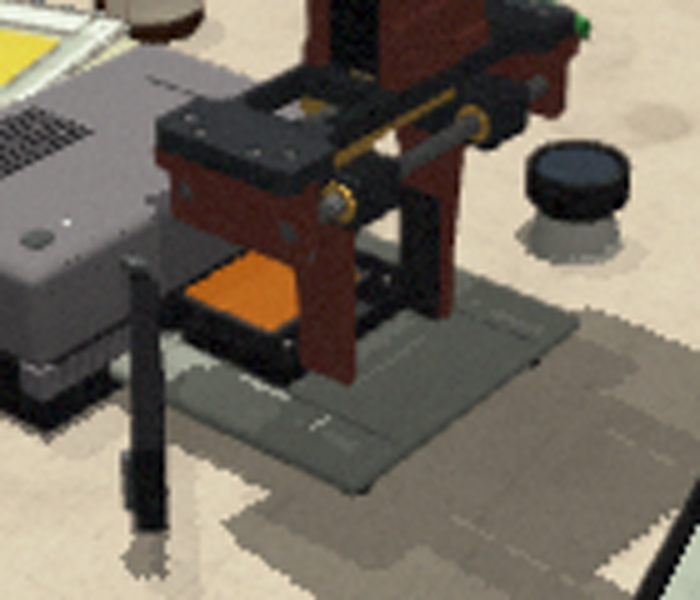

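The carrier is square and its nose is entering the slot. The gripper's body reaches forward over the fingers, so I check that it clears the scanner top.

Run:
```python
from h import *
s=cam('scene'); P=cloud(s); q=slot(P); a=slot(ctrl.get_obs()['ee_pos'])
dx=q[...,0]-a[0]; 
for lo,hi in ((-12,12),(14,20),(20,26),(26,32),(32,40)):
    k=(dx>lo)&(dx<hi)&(abs(q[...,1])<110)&(P[...,2]>45)
    v,u=np.nonzero(k&(P[...,2]<140)); z=P[...,2][v,u]; print(lo,hi,len(z),np.sort(z)[:6].round(0), 'y of lowest',q[v,u][np.argsort(z)[:6],1].round(0))
```

```text
-12 12 692 [45. 45. 45. 45. 46. 46.] y of lowest [-25. -28. -25.  38. -23.  37.]
14 20 51 [ 59.  59. 107. 109. 110. 111.] y of lowest [107. 110.  82.  83.  84.  83.]
20 26 57 [58. 59. 59. 59. 60. 60.] y of lowest [106. 104. 102. 103. 106. 110.]
26 32 51 [58. 59. 59. 59. 59. 59.] y of lowest [106. 110.  94.  97. 108. 100.]
32 40 21 [57. 58. 58. 58. 59. 59.] y of lowest [ 96.  90. 100. 105.  94.  89.]
```

Emit:
{"op": "apply_moves", "data": {"increments": [{"gripper": 60,"delta_pos": [0,0,0.3],"dr": [0,0,0]},{"gripper": 60,"delta_pos": [0,0,0.3],"dr": [0,0,0]},{"gripper": 60,"delta_pos": [0,0,0.3],"dr": [0,0,0]},{"gripper": 60,"delta_pos": [0,0,0.3],"dr": [0,0,0]},{"gripper": 60,"delta_pos": [0,0,0.2],"dr": [0,0,0]}]}}

```text
t: 11.73
ee_pos: [501.0, -148.5, 11.5]
orientation: [0.188, 1.562, -0.188]
ft_force: [-1.0, 1.1, 0.9]
width: 52.8
```

Emit:
{"op": "apply_moves", "data": {"increments": [{"gripper": 60,"delta_pos": [0,0,0.2],"dr": [0,0,0]},{"gripper": 60,"delta_pos": [0,0,0.2],"dr": [0,0,0]},{"gripper": 60,"delta_pos": [0,0,0.2],"dr": [0,0,0]},{"gripper": 60,"delta_pos": [0,0,0.2],"dr": [0,0,0]},{"gripper": 60,"delta_pos": [0,0,0.2],"dr": [0,0,0]}]}}

```text
t: 12.15
ee_pos: [510.3, -150.8, 11.5]
orientation: [0.188, 1.563, -0.188]
ft_force: [-0.2, -0.2, -0.0]
width: 52.2
```

Emit:
{"op": "apply_moves", "data": {"increments": [{"gripper": 60,"delta_pos": [0,0,0.2],"dr": [0,0,0]},{"gripper": 60,"delta_pos": [0,0,0.2],"dr": [0,0,0]},{"gripper": 60,"delta_pos": [0,0,0.2],"dr": [0,0,0]},{"gripper": 60,"delta_pos": [0,0,0.2],"dr": [0,0,0]},{"gripper": 60,"delta_pos": [0,0,0.2],"dr": [0,0,0]}]}}

```text
t: 12.57
ee_pos: [516.6, -152.2, 10.8]
orientation: [0.189, 1.57, -0.187]
ft_force: [-9.1, 1.6, 3.4]
width: 52.6
```

Run:
```python
from h import *
s=tip(); to(-80,0,11)
```

```text
t 12.6167 pos [ 517.2 -152.3   10.8] F [-5.6  1.3 -0. ] w 52.76034624809221
[[-0.006  0.237  0.972]
 [ 0.002  0.972 -0.237]
 [-1.     0.    -0.006]]
slot [-108.9    1.5] tip n 283 zmin pct [26.  27.1 29.2] y [-33.5  41.7] x [-120.7  -97.2]
t 12.6167 pos [ 517.2 -152.3   10.8] F [-5.6  1.3 -0. ] w 52.76034624809221
[[-0.006  0.237  0.972]
 [ 0.002  0.972 -0.237]
 [-1.     0.    -0.006]]
slot xy [-108.9    1.5] delta tool cm [-0.04 -0.15  2.89] dr [ 0.0001 -0.0061 -0.0003]
```

Emit:
{"op": "apply_moves", "data": {"increments": [{"gripper": 60,"delta_pos": [0,0,0.2],"dr": [0,0,0]},{"gripper": 60,"delta_pos": [0,0,0.2],"dr": [0,0,0]},{"gripper": 60,"delta_pos": [0,0,0.2],"dr": [0,0,0]},{"gripper": 60,"delta_pos": [0,0,0.2],"dr": [0,0,0]},{"gripper": 60,"delta_pos": [0,0,0.2],"dr": [0,0,0]}]}}

```text
t: 13.03
ee_pos: [528.1, -155.1, 10.9]
orientation: [0.188, 1.566, -0.187]
ft_force: [-3.5, 1.7, -1.2]
width: 52.8
```

Emit:
{"op": "apply_moves", "data": {"increments": [{"gripper": 60,"delta_pos": [0,0,0.2],"dr": [0,0,0]},{"gripper": 60,"delta_pos": [0,0,0.2],"dr": [0,0,0]},{"gripper": 60,"delta_pos": [0,0,0.2],"dr": [0,0,0]},{"gripper": 60,"delta_pos": [0,0,0.1],"dr": [0,0,0]},{"gripper": 60,"delta_pos": [0,0,0.1],"dr": [0,0,0]}]}}

```text
t: 13.45
ee_pos: [537.7, -157.5, 11.5]
orientation: [0.188, 1.562, -0.188]
ft_force: [-3.4, -0.0, -0.8]
width: 52.7
```

Run:
```python
from h import *
s=tip(); to(-80,0,11)
```

```text
t 13.5 pos [ 538.  -157.6   11.6] F [-2.1  0.3 -0.6] w 52.76824469102835
[[ 0.001  0.237  0.972]
 [-0.     0.972 -0.237]
 [-1.    -0.     0.001]]
slot [-87.4   1.3] tip n 287 zmin pct [24.8 27.9 30.9] y [-34.2  41.5] x [-99. -75.]
t 13.5 pos [ 538.  -157.6   11.6] F [-2.1  0.3 -0.6] w 52.76824469102835
[[ 0.001  0.237  0.972]
 [-0.     0.972 -0.237]
 [-1.    -0.     0.001]]
slot xy [-87.4   1.3] delta tool cm [ 0.06 -0.13  0.74] dr [0.     0.0009 0.0001]
```

Emit:
{"op": "apply_moves", "data": {"increments": [{"gripper": 60,"delta_pos": [0,0,0.1],"dr": [0,0,0]},{"gripper": 60,"delta_pos": [0,0,0.1],"dr": [0,0,0]},{"gripper": 60,"delta_pos": [0,0,0.1],"dr": [0,0,0]},{"gripper": 60,"delta_pos": [0,0,0.1],"dr": [0,0,0]},{"gripper": 60,"delta_pos": [0,0,0.1],"dr": [0,0,0]}]}}

```text
t: 13.92
ee_pos: [543.4, -159.0, 11.8]
orientation: [0.187, 1.56, -0.188]
ft_force: [0.7, -1.0, -0.1]
width: 52.5
```

Emit:
{"op": "apply_moves", "data": {"increments": [{"gripper": 60,"delta_pos": [0,0,0.1],"dr": [0,0,0]},{"gripper": 60,"delta_pos": [0,0,0.1],"dr": [0,0,0]},{"gripper": 60,"delta_pos": [0,0,0.1],"dr": [0,0,0]},{"gripper": 60,"delta_pos": [0,0,0.1],"dr": [0,0,0]},{"gripper": 60,"delta_pos": [0,0,0.0],"dr": [0,0,0]}]}}

```text
t: 14.33
ee_pos: [545.9, -159.5, 11.4]
orientation: [0.188, 1.563, -0.188]
ft_force: [-2.8, 0.2, 0.9]
width: 53.0
```

Run:
```python
from h import *
s=tip(); to(-80,0,11)
```

```text
t 14.3833 pos [ 545.9 -159.5   11.4] F [-2.9 -0.6  1.2] w 52.54474546418435
[[-0.001  0.237  0.972]
 [ 0.     0.972 -0.237]
 [-1.     0.    -0.001]]
slot [-79.3   1.3] tip n 282 zmin pct [22.2 27.7 29.9] y [-34.1  41.4] x [-91.  -66.4]
t 14.3833 pos [ 545.9 -159.5   11.4] F [-2.9 -0.6  1.2] w 52.54474546418435
[[-0.001  0.237  0.972]
 [ 0.     0.972 -0.237]
 [-1.     0.    -0.001]]
slot xy [-79.3   1.3] delta tool cm [ 0.04 -0.13 -0.07] dr [ 0.     -0.0005 -0.    ]
```

Emit:
{"op": "apply_moves", "data": {"increments": [{"gripper": 60,"delta_pos": [0,0,0.1],"dr": [0,0,0]},{"gripper": 60,"delta_pos": [0,0,0.1],"dr": [0,0,0]},{"gripper": 60,"delta_pos": [0,0,0.1],"dr": [0,0,0]},{"gripper": 60,"delta_pos": [0,0,0],"dr": [0,0,0]},{"gripper": 60,"delta_pos": [0,0,0],"dr": [0,0,0]}]}}

```text
t: 14.8
ee_pos: [546.2, -159.4, 10.8]
orientation: [0.189, 1.568, -0.187]
ft_force: [-8.8, 1.4, 3.9]
width: 52.6
```

Emit:
{"op": "apply_moves", "data": {"increments": [{"gripper": 60,"delta_pos": [0,0,0.1],"dr": [0,0,0]},{"gripper": 60,"delta_pos": [0,0,0.1],"dr": [0,0,0]},{"gripper": 60,"delta_pos": [0,0,0.1],"dr": [0,0,0]},{"gripper": 60,"delta_pos": [0,0,0],"dr": [0,0,0]},{"gripper": 60,"delta_pos": [0,0,0],"dr": [0,0,0]}]}}

```text
t: 15.22
ee_pos: [546.4, -159.4, 10.2]
orientation: [0.189, 1.574, -0.186]
ft_force: [-14.7, 3.0, 6.7]
width: 52.6
```

Run:
```python
from h import *
s=tip(); to(-80,0,11)
```

```text
t 15.2667 pos [ 546.4 -159.4   10.2] F [-15.3   3.5   6.4] w 52.63108539992095
[[-0.011  0.237  0.971]
 [ 0.003  0.972 -0.237]
 [-1.     0.001 -0.011]]
slot [-78.8   1.5] tip n 272 zmin pct [23.2 26.5 28.4] y [-35.1  41.7] x [-89.6 -65.9]
t 15.2667 pos [ 546.4 -159.4   10.2] F [-15.3   3.5   6.4] w 52.63108539992095
[[-0.011  0.237  0.971]
 [ 0.003  0.972 -0.237]
 [-1.     0.001 -0.011]]
slot xy [-78.8   1.5] delta tool cm [-0.08 -0.15 -0.12] dr [ 0.     -0.0112 -0.0006]
```

Force rose to 15 N with no further travel, which looks like the dead stop. I ease off and check whether the carrier stays home.

Emit:
{"op": "apply_moves", "data": {"increments": [{"gripper": 60,"delta_pos": [0,0,-0.4],"dr": [0,0,0]},{"gripper": 60,"delta_pos": [0,0,-0.4],"dr": [0,0,0]},{"gripper": 60,"delta_pos": [0,0,-0.6],"dr": [0,0,0]},{"gripper": 60,"delta_pos": [0,0,-1.0],"dr": [0,0,0]},{"gripper": 60,"delta_pos": [0,0,-1.5],"dr": [0,0,0]}]}}

```text
t: 15.68
ee_pos: [515.0, -152.0, 11.9]
orientation: [0.187, 1.56, -0.188]
ft_force: [0.2, 0.3, 0.1]
width: 52.7
```

Emit:
{"op": "apply_moves", "data": {"increments": [{"gripper": 60,"delta_pos": [-2,0,-2.0],"dr": [0,0,0]},{"gripper": 0,"delta_pos": [-3,0,-2],"dr": [0,0,0]},{"gripper": 0,"delta_pos": [-3,0,-2],"dr": [0,0,0]},{"gripper": 0,"delta_pos": [-2,0,-2],"dr": [0,0,0]},{"gripper": 0,"delta_pos": [0,0,0],"dr": [0,0,0]}]}}

```text
t: 16.1
ee_pos: [434.5, -132.3, 114.4]
orientation: [0.187, 1.56, -0.188]
ft_force: [0.8, 0.5, -0.4]
width: 29.3
```

Run:
```python
from h import *
s=cam('scene'); state(); P=cloud(s); q=slot(P); z=P[...,2]
save('sc6',s['img'][165:255,195:315],6.5)
for y0 in (-35,-20,-5,10,25,35):
    k=(abs(q[...,1]-y0)<6); f=k&(z>62)&(z<72)&(abs(q[...,0]+62)<10); c=k&(z>22)&(z<29)&(abs(q[...,0]+70)<22)
    e=k&(z>29)&(z<34)&(q[...,0]>-110)&(q[...,0]<-60)
    print(y0,'face',f.sum(),np.median(q[f][:,0]).round(1) if f.any() else '', 'rear',c.sum(),np.median(q[c][:,0]).round(1) if c.any() else '','top',e.sum(),q[e][:,0].min().round(1) if e.any() else '')
```

```text
t 16.15 pos [ 436.2 -132.8  113.3] F [ 0.2 -0.1  0.6] w 25.54727477592902
[[ 0.004  0.237  0.971]
 [-0.001  0.972 -0.237]
 [-1.    -0.     0.004]]
-35 face 14 -60.0 rear 17 -67.8 top 11 -67.3
-20 face 18 -60.0 rear 17 -67.1 top 12 -67.7
-5 face 18 -60.0 rear 17 -67.1 top 11 -67.2
10 face 16 -59.7 rear 23 -67.4 top 13 -66.5
25 face 15 -58.8 rear 20 -67.3 top 14 -67.0
35 face 14 -59.7 rear 24 -67.8 top 14 -67.1
```

View pics/sc6.png

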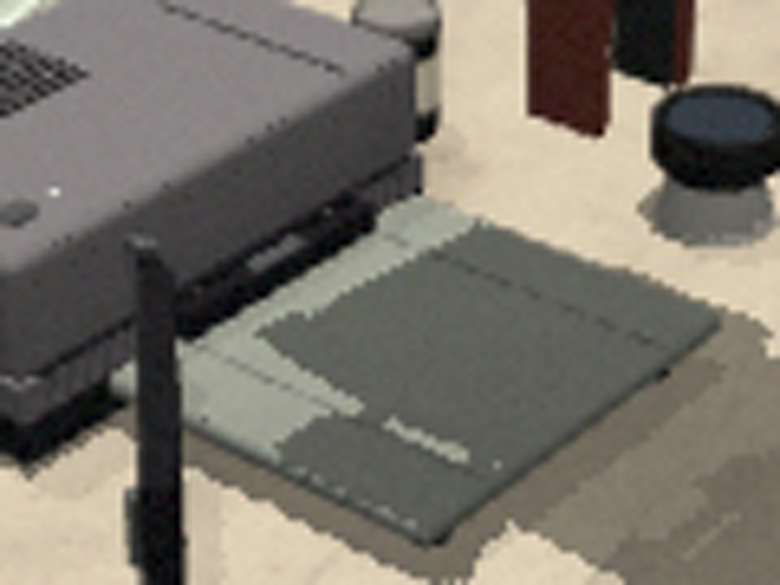

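The carrier's rear edge stands 7.4 mm out of the face all across and it did not spring back, so it is home. Now the door: I plan an arc about the hinge.

```bash
cat > arc.py <<'E'
from h import *
H=np.array([-70.5,61.])
def c(th,r=85,gap=0,h=10.5):
    d=np.array([-np.sin(th),-np.cos(th)]); n=np.array([-np.cos(th),np.sin(th)])
    return H+r*d+(4+h*abs(n).sum()+gap)*n
E
python3 - <<'E'
from arc import *
s=cam('scene'); P=cloud(s); q=slot(P); z=P[...,2]
k=(z>54)&(z<62)&(q[...,1]>50)&(q[...,1]<190)&(q[...,0]<-66)&(q[...,0]>-190)
f=cv2.fitLine((q[k]).astype(np.float32),cv2.DIST_HUBER,0,.01,.01).ravel(); print('door line',f.round(3),k.sum(),'theta',np.arctan2(abs(f[0]),-abs(f[1])))
k=(z>4)&(z<18)&(q[...,1]>115)&(q[...,1]<300)&(abs(q[...,0])<150)
n,l,st,_=cv2.connectedComponentsWithStats(k.astype(np.uint8))
for i in range(1,n):
    if st[i,4]>25: print('clip?',st[i],q[l==i].min(0).round(0),q[l==i].max(0).round(0))
start=c(2.37,gap=18); print('start',start); to(*start,18)
ths=np.r_[np.linspace(2.37,.3,24),np.linspace(.25,-.06,12)]
w=np.array([start]+[c(t) for t in ths]); D=np.diff(w,axis=0)/10
for i in range(len(D)): print(i,round(ths[i],2),w[i+1].round(0),'dy,dz',D[i,1].round(2),D[i,0].round(2))
E
```

```text
door line [   0.71    -0.704 -116.405  109.831] 228 theta 2.3517287
clip? [108 210  47  14 197] [ 63. 115.] [150. 180.]
clip? [ 67 227  29  15 123] [101. 232.] [134. 281.]
clip? [154 226  11  22 195] [-29. 136.] [ 28. 189.]
clip? [111 242  18  25 235] [-16. 217.] [ 35. 273.]
start [-103.35604615  147.62125959]
t 16.2 pos [ 436.9 -133.   112.4] F [ 0.9  0.6 -0.3] w 21.23948013197997
[[ 0.003  0.237  0.972]
 [-0.001  0.972 -0.237]
 [-1.    -0.     0.003]]
slot xy [-191.4    1.2] delta tool cm [ 9.46 14.64  8.77] dr [-0.0001  0.0034  0.0003]
0 2.37 [-116.  135.] dy,dz -1.26 -1.29
1 2.28 [-123.  131.] dy,dz -0.44 -0.65
2 2.19 [-129.  126.] dy,dz -0.51 -0.61
3 2.1 [-135.  120.] dy,dz -0.58 -0.57
4 2.01 [-140.  113.] dy,dz -0.64 -0.52
5 1.92 [-144.  106.] dy,dz -0.69 -0.46
6 1.83 [-148.   99.] dy,dz -0.74 -0.39
7 1.74 [-152.   91.] dy,dz -0.79 -0.32
8 1.65 [-154.   83.] dy,dz -0.82 -0.25
9 1.56 [-156.   75.] dy,dz -0.83 -0.16
10 1.47 [-157.   68.] dy,dz -0.68 -0.1
11 1.38 [-157.   61.] dy,dz -0.7 -0.04
12 1.29 [-157.   54.] dy,dz -0.71 0.02
13 1.2 [-156.   47.] dy,dz -0.72 0.08
14 1.11 [-155.   39.] dy,dz -0.72 0.14
15 1.02 [-153.   32.] dy,dz -0.72 0.21
16 0.93 [-150.   25.] dy,dz -0.71 0.28
17 0.84 [-146.   18.] dy,dz -0.69 0.35
18 0.75 [-142.   12.] dy,dz -0.66 0.41
19 0.66 [-137.    5.] dy,dz -0.63 0.48
20 0.57 [-132.   -1.] dy,dz -0.59 0.55
21 0.48 [-126.   -6.] dy,dz -0.54 0.61
22 0.39 [-119.  -11.] dy,dz -0.49 0.67
23 0.3 [-112.  -15.] dy,dz -0.43 0.72
24 0.25 [-108.  -17.] dy,dz -0.21 0.42
25 0.22 [-105.  -18.] dy,dz -0.11 0.24
26 0.19 [-103.  -19.] dy,dz -0.1 0.25
27 0.17 [-100.  -20.] dy,dz -0.09 0.25
28 0.14 [-98. -21.] dy,dz -0.08 0.25
29 0.11 [-95. -22.] dy,dz -0.08 0.26
30 0.08 [-93. -22.] dy,dz -0.07 0.26
31 0.05 [-90. -23.] dy,dz -0.06 0.26
32 0.02 [-87. -24.] dy,dz -0.05 0.27
33 -0.0 [-85. -24.] dy,dz -0.04 0.26
34 -0.03 [-83. -24.] dy,dz -0.04 0.21
35 -0.06 [-80. -25.] dy,dz -0.03 0.21
```

Emit:
{"op": "apply_moves", "data": {"increments": [{"gripper": 0,"delta_pos": [0,2.9,1.75],"dr": [0,0,0]},{"gripper": 0,"delta_pos": [0,3.0,1.8],"dr": [0,0,0]},{"gripper": 0,"delta_pos": [0,3.0,1.8],"dr": [0,0,0]},{"gripper": 0,"delta_pos": [0,3.0,1.8],"dr": [0,0,0]},{"gripper": 0,"delta_pos": [0,2.7,1.6],"dr": [0,0,0]}]}}

```text
t: 16.62
ee_pos: [558.0, -10.1, 109.9]
orientation: [0.188, 1.563, -0.187]
ft_force: [-0.3, -1.0, 0.2]
width: 0.3
```

Emit:
{"op": "apply_moves", "data": {"increments": [{"gripper": 0,"delta_pos": [0,0,0],"dr": [0,0,0]},{"gripper": 0,"delta_pos": [1,0,0],"dr": [0,0,0]},{"gripper": 0,"delta_pos": [2,0,0],"dr": [0,0,0]},{"gripper": 0,"delta_pos": [1.5,0,0],"dr": [0,0,0]},{"gripper": 0,"delta_pos": [0,0,0],"dr": [0,0,0]}]}}

```text
t: 17.03
ee_pos: [552.5, -12.4, 62.3]
orientation: [0.188, 1.57, -0.189]
ft_force: [-0.5, -0.3, -0.4]
width: 0.6
```

Run:
```python
from arc import *
tip(); to(*c(2.37,gap=18),18)
```

```text
t 17.0833 pos [553.4 -12.4  63.7] F [0.5 0.3 0.5] w 0.3083573595854146
[[-0.005  0.238  0.971]
 [ 0.     0.971 -0.238]
 [-1.    -0.001 -0.005]]
slot [-106.8  146. ] tip n 418 zmin pct [77.5 78.  80.8] y [135.4 160. ] x [-119.1  -96.4]
t 17.0833 pos [553.4 -12.4  63.7] F [0.5 0.3 0.5] w 0.3083573595854146
[[-0.005  0.238  0.971]
 [ 0.     0.971 -0.238]
 [-1.    -0.001 -0.005]]
slot xy [-106.8  146. ] delta tool cm [4.57 0.17 0.37] dr [-0.0009 -0.0053  0.0012]
```

Emit:
{"op": "apply_moves", "data": {"increments": [{"gripper": 0,"delta_pos": [0.5,0.2,0.3],"dr": [0,0,0]},{"gripper": 0,"delta_pos": [1.5,0,0],"dr": [0,0,0]},{"gripper": 0,"delta_pos": [1.5,0,0],"dr": [0,0,0]},{"gripper": 0,"delta_pos": [0.9,0,0],"dr": [0,0,0]},{"gripper": 0,"delta_pos": [0,0,0],"dr": [0,0,0]}]}}

```text
t: 17.5
ee_pos: [558.4, -10.7, 21.2]
orientation: [0.188, 1.565, -0.188]
ft_force: [-0.9, 0.5, 0.4]
width: 0.5
```

Emit:
{"op": "apply_moves", "data": {"increments": [{"gripper": 0,"delta_pos": [0,-0.6,-0.65],"dr": [0,0,0]},{"gripper": 0,"delta_pos": [0,-0.65,-0.65],"dr": [0,0,0]},{"gripper": 0,"delta_pos": [0,-0.45,-0.65],"dr": [0,0,0]},{"gripper": 0,"delta_pos": [0,-0.5,-0.6],"dr": [0,0,0]},{"gripper": 0,"delta_pos": [0,-0.6,-0.55],"dr": [0,0,0]}]}}

```text
t: 17.92
ee_pos: [522.0, -30.7, 23.1]
orientation: [0.188, 1.562, -0.188]
ft_force: [0.2, 0.5, -0.6]
width: 0.5
```

```bash
cat >> arc.py <<'E'
def door():
    s=cam('scene'); P=cloud(s); q=slot(P); z=P[...,2]
    h=cv2.cvtColor(s['img'],cv2.COLOR_RGB2HSV); red=((h[...,0]<8)|(h[...,0]>170))&(h[...,1]>90)
    k=~red&(z>50)&(z<61)&(np.linalg.norm(q-H,axis=-1)<125)&(q[...,0]<-68)
    v=q[k]-H; print('door n',k.sum(),'theta med',np.median(np.arctan2(-v[:,0],-v[:,1])[np.linalg.norm(v,axis=1)>40]).round(3)); return s
E
python3 - <<'E'
from arc import *
tip(); door(); to(*c(2.1),18)
E
```

```text
t 17.9667 pos [520.3 -31.2  22.8] F [-1.7 -0.1  0.4] w 0.52498876293295
[[-0.001  0.237  0.971]
 [-0.     0.971 -0.237]
 [-1.    -0.    -0.001]]
slot [-134.5  119.9] tip n 369 zmin pct [38.4 38.9 41.9] y [111.4 134.8] x [-144.5 -121.6]
door n 149 theta med 2.109
t 18.0167 pos [521.1 -30.9  22.8] F [ 0.3 -0.3  0.3] w 0.11607999709504395
[[-0.001  0.238  0.971]
 [ 0.     0.971 -0.238]
 [-1.    -0.    -0.001]]
slot xy [-133.8  120.3] delta tool cm [ 0.48 -0.06 -0.08] dr [-0.0008 -0.0009  0.0002]
```

Emit:
{"op": "apply_moves", "data": {"increments": [{"gripper": 0,"delta_pos": [0.2,-0.65,-0.55],"dr": [0,0,0]},{"gripper": 0,"delta_pos": [0.2,-0.7,-0.5],"dr": [0,0,0]},{"gripper": 0,"delta_pos": [0,-0.75,-0.4],"dr": [0,0,0]},{"gripper": 0,"delta_pos": [0,-0.8,-0.3],"dr": [0,0,0]},{"gripper": 0,"delta_pos": [0,-0.8,-0.25],"dr": [0,0,0]}]}}

```text
t: 18.43
ee_pos: [493.6, -62.2, 18.4]
orientation: [0.188, 1.563, -0.188]
ft_force: [0.0, 0.4, 0.0]
width: 0.9
```

Emit:
{"op": "apply_moves", "data": {"increments": [{"gripper": 0,"delta_pos": [0,-0.85,-0.15],"dr": [0,0,0]},{"gripper": 0,"delta_pos": [0,-0.7,-0.1],"dr": [0,0,0]},{"gripper": 0,"delta_pos": [0,-0.7,-0.05],"dr": [0,0,0]},{"gripper": 0,"delta_pos": [0,-0.7,0],"dr": [0,0,0]},{"gripper": 0,"delta_pos": [0,-0.7,0.1],"dr": [0,0,0]}]}}

```text
t: 18.85
ee_pos: [483.5, -97.2, 18.5]
orientation: [0.188, 1.563, -0.188]
ft_force: [-0.2, 0.9, -0.8]
width: 0.5
```

Run:
```python
from arc import *
tip(); door(); to(*c(1.2),18)
```

```text
t 18.9 pos [483.7 -98.   18.5] F [ 0.5 -0.8 -0.5] w 0.5606136511636274
[[ 0.     0.237  0.971]
 [-0.     0.971 -0.237]
 [-1.    -0.     0.   ]]
slot [-154.2   46.3] tip n 339 zmin pct [25.5 31.9 36.5] y [31.9 60.8] x [-165.9 -143. ]
door n 178 theta med 1.222
t 18.95 pos [483.8 -97.5  18.5] F [ 0.2 -0.5  0.2] w 0.39529398363601387
[[ 0.     0.238  0.971]
 [-0.     0.971 -0.238]
 [-1.    -0.     0.   ]]
slot xy [-154.3   46.8] delta tool cm [ 0.05 -0.02 -0.18] dr [-0.001   0.0001  0.0001]
```

Right on track; continuing the arc.

Emit:
{"op": "apply_moves", "data": {"increments": [{"gripper": 0,"delta_pos": [0,-0.7,0.1],"dr": [0,0,0]},{"gripper": 0,"delta_pos": [0,-0.7,0.15],"dr": [0,0,0]},{"gripper": 0,"delta_pos": [0,-0.7,0.25],"dr": [0,0,0]},{"gripper": 0,"delta_pos": [0,-0.7,0.3],"dr": [0,0,0]},{"gripper": 0,"delta_pos": [0,-0.65,0.4],"dr": [0,0,0]}]}}

```text
t: 19.37
ee_pos: [487.2, -133.6, 18.5]
orientation: [0.188, 1.563, -0.188]
ft_force: [0.6, 0.6, -0.4]
width: 0.2
```

Emit:
{"op": "apply_moves", "data": {"increments": [{"gripper": 0,"delta_pos": [0,-0.65,0.5],"dr": [0,0,0]},{"gripper": 0,"delta_pos": [0,-0.6,0.55],"dr": [0,0,0]},{"gripper": 0,"delta_pos": [0,-0.55,0.6],"dr": [0,0,0]},{"gripper": 0,"delta_pos": [0,-0.5,0.65],"dr": [0,0,0]},{"gripper": 0,"delta_pos": [0,-0.4,0.6],"dr": [0,0,0]}]}}

```text
t: 19.78
ee_pos: [509.7, -166.7, 18.5]
orientation: [0.188, 1.562, -0.188]
ft_force: [0.0, 0.8, 0.6]
width: 0.7
```

Run:
```python
from arc import *
tip(); door(); to(*c(.25),18)
```

```text
t 19.8333 pos [ 511.  -167.6   18.7] F [ 0.6 -1.2  0.1] w 0.35742511479641903
[[ 0.002  0.237  0.971]
 [-0.001  0.971 -0.237]
 [-1.    -0.     0.002]]
slot [-111.2  -14.8] tip n 308 zmin pct [24.  33.8 36.7] y [-24.5  -0.2] x [-124.2 -100.8]
door n 249 theta med 0.315
t 19.8833 pos [ 510.4 -167.    18.6] F [-0.4 -0.4 -0.5] w 0.5282251003544141
[[ 0.001  0.237  0.971]
 [-0.001  0.971 -0.237]
 [-1.    -0.     0.001]]
slot xy [-112.   -14.4] delta tool cm [ 0.06 -0.28  0.42] dr [-0.0006  0.0015  0.0002]
```

Emit:
{"op": "apply_moves", "data": {"increments": [{"gripper": 0,"delta_pos": [0,-0.2,0.4],"dr": [0,0,0]},{"gripper": 0,"delta_pos": [0,-0.15,0.3],"dr": [0,0,0]},{"gripper": 0,"delta_pos": [0,-0.1,0.3],"dr": [0,0,0]},{"gripper": 0,"delta_pos": [0,-0.1,0.3],"dr": [0,0,0]},{"gripper": 0,"delta_pos": [0,-0.1,0.2],"dr": [0,0,0]}]}}

```text
t: 20.3
ee_pos: [522.5, -175.8, 18.5]
orientation: [0.187, 1.563, -0.187]
ft_force: [0.4, 0.1, -0.4]
width: 0.3
```

Emit:
{"op": "apply_moves", "data": {"increments": [{"gripper": 0,"delta_pos": [0,-0.1,0.2],"dr": [0,0,0]},{"gripper": 0,"delta_pos": [0,-0.1,0.2],"dr": [0,0,0]},{"gripper": 0,"delta_pos": [0,0,0.2],"dr": [0,0,0]},{"gripper": 0,"delta_pos": [0,0,0.2],"dr": [0,0,0]},{"gripper": 0,"delta_pos": [0,0,0.2],"dr": [0,0,0]}]}}

```text
t: 20.72
ee_pos: [531.5, -180.2, 18.5]
orientation: [0.188, 1.563, -0.188]
ft_force: [-0.7, -0.6, 0.6]
width: 0.5
```

Run:
```python
from arc import *
tip(); door(); to(*c(0),18)
```

```text
t 20.7667 pos [ 532.  -180.3   18.6] F [0.4 0.3 0.2] w 0.48301295196071076
[[ 0.001  0.237  0.972]
 [-0.     0.972 -0.237]
 [-1.    -0.     0.001]]
slot [-87.9 -22.2] tip n 293 zmin pct [24.8 34.2 37.4] y [-31.9  -7.3] x [-99.8 -74.9]
door n 175 theta med 0.054
t 20.8167 pos [ 531.8 -180.2   18.5] F [ 0.8  0.1 -0. ] w 0.6111917589773138
[[ 0.001  0.237  0.972]
 [-0.     0.972 -0.237]
 [-1.    -0.     0.001]]
slot xy [-88.1 -22.2] delta tool cm [ 0.05 -0.18  0.31] dr [0.0001 0.0006 0.0001]
```

Emit:
{"op": "apply_moves", "data": {"increments": [{"gripper": 0,"delta_pos": [0,0,0.15],"dr": [0,0,0]},{"gripper": 0,"delta_pos": [0,0,0.15],"dr": [0,0,0]},{"gripper": 0,"delta_pos": [0,0,0.15],"dr": [0,0,0]},{"gripper": 0,"delta_pos": [0,0,0.1],"dr": [0,0,0]},{"gripper": 0,"delta_pos": [0,0,0],"dr": [0,0,0]}]}}

```text
t: 21.23
ee_pos: [535.4, -181.1, 18.3]
orientation: [0.188, 1.565, -0.187]
ft_force: [-5.3, 1.0, 2.9]
width: 0.5
```

Emit:
{"op": "apply_moves", "data": {"increments": [{"gripper": 0,"delta_pos": [0,0,0.1],"dr": [0,0,0]},{"gripper": 0,"delta_pos": [0,0,0.1],"dr": [0,0,0]},{"gripper": 0,"delta_pos": [0,0,0.1],"dr": [0,0,0]},{"gripper": 0,"delta_pos": [0,0,0],"dr": [0,0,0]},{"gripper": 0,"delta_pos": [0,0,0],"dr": [0,0,0]}]}}

```text
t: 21.65
ee_pos: [535.5, -181.0, 18.0]
orientation: [0.189, 1.571, -0.187]
ft_force: [-12.3, 1.8, 9.1]
width: 0.5
```

Run:
```python
from arc import *
tip(); door(); to(*c(0),18)
```

```text
t 21.7 pos [ 535.5 -181.    18. ] F [-12.    1.4   8.6] w 0.5382168089281302
[[-0.008  0.237  0.972]
 [ 0.002  0.972 -0.237]
 [-1.     0.    -0.008]]
slot [-84.2 -22.1] tip n 303 zmin pct [30.1 33.1 36.4] y [-31.8  21. ] x [-95.6 -71.7]
door n 149 theta med 0.021
t 21.75 pos [ 535.5 -181.    18. ] F [-12.    0.9   9.2] w 0.26923203383840966
[[-0.008  0.237  0.972]
 [ 0.002  0.972 -0.237]
 [-1.     0.    -0.008]]
slot xy [-84.3 -22.1] delta tool cm [-0.   -0.19 -0.07] dr [ 0.0001 -0.0081 -0.0005]
```

The door is at its stop (12 N, no more travel). I back off slowly, lift and check.

Emit:
{"op": "apply_moves", "data": {"increments": [{"gripper": 0,"delta_pos": [0,0,-0.3],"dr": [0,0,0]},{"gripper": 0,"delta_pos": [0,0,-0.3],"dr": [0,0,0]},{"gripper": 0,"delta_pos": [0,0,-0.5],"dr": [0,0,0]},{"gripper": 0,"delta_pos": [0,0,-1.0],"dr": [0,0,0]},{"gripper": 0,"delta_pos": [0,0,-2.0],"dr": [0,0,0]}]}}

```text
t: 22.17
ee_pos: [501.3, -172.9, 18.8]
orientation: [0.187, 1.559, -0.188]
ft_force: [0.2, 0.5, 0.2]
width: 0.6
```

Emit:
{"op": "apply_moves", "data": {"increments": [{"gripper": 0,"delta_pos": [-2,0,-2.0],"dr": [0,0,0]},{"gripper": 0,"delta_pos": [-3,0,-2],"dr": [0,0,0]},{"gripper": 0,"delta_pos": [-3,0,-2],"dr": [0,0,0]},{"gripper": 0,"delta_pos": [-2,0,-1],"dr": [0,0,0]},{"gripper": 0,"delta_pos": [0,0,0],"dr": [0,0,0]}]}}

```text
t: 22.58
ee_pos: [431.1, -155.8, 121.6]
orientation: [0.187, 1.558, -0.189]
ft_force: [0.8, 0.1, 0.5]
width: 0.4
```

Emit:
{"op": "apply_moves", "data": {"increments": [{"gripper": 0,"delta_pos": [0,0,0],"dr": [0,0,0]},{"gripper": 0,"delta_pos": [0,0,0],"dr": [0,0,0]},{"gripper": 0,"delta_pos": [0,0,0],"dr": [0,0,0]},{"gripper": 0,"delta_pos": [0,0,0],"dr": [0,0,0]},{"gripper": 0,"delta_pos": [0,0,0],"dr": [0,0,0]}]}}

```text
t: 23.0
ee_pos: [431.6, -155.7, 117.5]
orientation: [0.188, 1.564, -0.187]
ft_force: [1.0, -1.1, 0.1]
width: 0.1
```

Run:
```python
from arc import *
s=door(); state(); P=cloud(s); q=slot(P); z=P[...,2]
for y0 in (-45,-30,-15,0,15,30,45):
    k=(abs(q[...,1]-y0)<5)&(z>35)&(z<52)&(abs(q[...,0]+72)<14); print(y0,k.sum(),np.median(q[k][:,0]).round(1))
save('sc7',s['img'][150:270,140:330],4)
d=np.load('v0.npz'); P0=d['scene']; 
for nm,(a,b,c_,e),lo,hi in (('loupe',(170,210,285,325),8,50),('can',(155,190,245,275),30,60),('clip',(220,255,148,172),4,18),('clip2',(235,275,105,135),4,18)):
    r=[]
    for Q in (P0,P):
        m=(Q[a:b,c_:e,2]>lo)&(Q[a:b,c_:e,2]<hi); r.append(np.median(slot(Q[a:b,c_:e][m]),axis=0).round(1))
    print(nm,r)
```

```text
door n 214 theta med 0.011
t 23.05 pos [ 431.6 -155.7  117.6] F [0.4 0.8 0.7] w 0.7246675248028693
[[-0.001  0.237  0.972]
 [ 0.001  0.972 -0.237]
 [-1.     0.    -0.002]]
-45 28 -73.8
-30 23 -71.5
-15 24 -71.8
0 27 -71.3
15 23 -71.8
30 25 -71.4
45 25 -71.9
loupe [array([-140.9, -136.5]), array([-140.7, -136.9])]
can [array([ -17.6, -117.7]), array([ -17.7, -118.8])]
clip [array([ -2.3, 163.9]), array([ -2.8, 163.7])]
clip2 [array([  8.3, 245.9]), array([  8.4, 245.3])]
```

View pics/sc7.png

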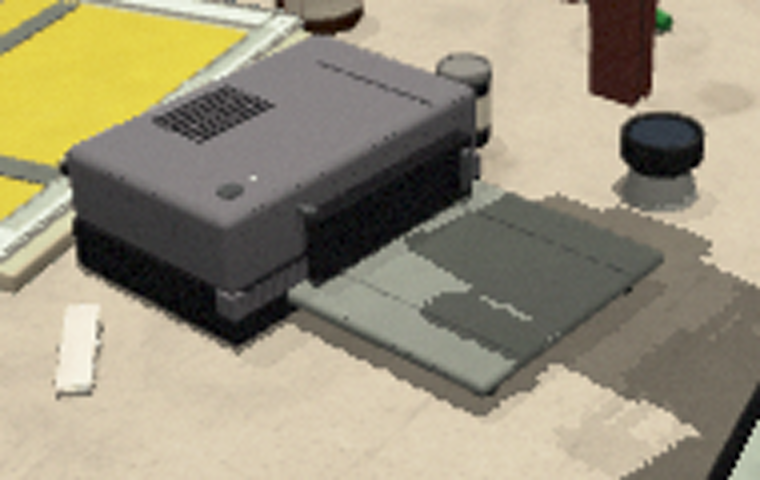

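The door lies flat along the whole front face, the loupe, can and clips are unmoved, and the robot is clear. Handing in.

```bash
python3 -c "
from workcell import ctrl
print(ctrl.close_job())"
```

```text
the job is handed in; nothing more can be done
None
```

The carrier is fully home in the slot and the door is shut. I handed the job in at about 23 s.

- **What I did:** I shifted the carrier about 10 mm left until it was centred and square. Then I pushed it in slowly from behind with both fingers and swung the door shut along its arc.
- **Carrier:** I stopped pushing at about 16 N, when it would go no further. After I let go it stayed put, with its rear edge about 7.4 mm out of the face all across (7 mm is nominal). I inferred the click from this; I did not see a force peak when it clicked, because force was only read at the end of each call.
- **Door:** it reached its stop at about 15 N. After I backed off, the camera read 0.01 rad, with the panel parallel to the face to within about 1 mm, except 2 mm further out near its free end.
- **Other objects:** the loupe, film can and film clips read within about 1 mm of where they started, and the robot was clear of everything.
- **What disagreed:**
  - The fingertips are about 22 mm higher than the stated tool frame implies, so my first side push passed over the carrier without touching it. I corrected the height using the camera.
  - The two cameras differ by about 3–4 mm in x, so I judged the final positions from the scene camera alone, relative to the scanner.

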